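# Pack the drilling tray and bring the marked blank under the bit

## Task

Pack the three wooden blanks (the square one with the red cross, the dark round and the long block) upright and flat on the floor of the yellow drilling tray, with the marked blank, cross up, at the end nearest the drill. Then slide the packed tray along its track by its black handle until the centre of the red cross sits right under the tip of the drill bit, and let go. Keep clear of the drill and its bit, and leave the wax tin, the cork sanding block and the small dark offcut where they are.

Things in the scene. Friction and masses are not known exactly. Their poses are not given: they have to be found in the camera images.
- track: Fixed aluminium slide track lying on the bench, 545 mm long, 88 mm wide, 12 mm high. The origin is at bench height on its centre line, and its y axis runs along the track towards the drill (the tray's sliding direction); it ends 215 mm on the -y side and 330 mm on the +y side of its origin.
- tray (a joint): Travel of the tray along the track in m, 0 to 0.24, growing towards the drill (+y of the track). It stays where it is left; moving it takes about 3 to 4 N, and it may be nudged during packing.
- tray_floor (a point): Centre of the inner floor of the yellow-walled tray, 20 mm above the bench; axes parallel to the track's, +y end nearest the drill. Inside 58 mm wide (x), 194 mm long (y); walls 6 mm thick, 20 mm above the floor (top 40 mm above the bench), so blanks stick out above. The blanks fit in one row along y with 10 mm to spare in length, 6 mm in width.
- tray_handle (a point): Centre of the top of the tray's black upright handle, a 20 x 20 mm post 55 mm high, top 75 mm above the bench; it stands on the tray's floor plate outside the end wall away from the drill, 136 mm from the tray's centre, 23 mm clear of that wall.
- drill: Fixed pillar stand with a blue drill, nose down. Origin on the bench under the bit; axes as the track's. Bit 8 mm across; chuck 40 mm across from 165 mm up; drill body 74 mm across, 210 to 390 mm up, grip reaching 205 mm to +y; pillar 28 mm across, 440 mm tall at x +140, y +110 mm, joined to the drill by a bracket 300 mm up; base plate 150 x 170 x 12 mm about x +140, y +120 mm.
- bit_tip (a point): Tip of the drill bit, 108 mm above the bench.
- marked_blank: Square pale wood blank 52 x 52 mm, 48 mm high, with a red cross on top. Origin at the centre of its underside, z up, x and y square to its sides. About 90 g.
- mark (a point): Centre of the red cross, in the middle of the marked blank's top face, 48 mm above its underside.
- round_blank: Dark wood cylinder standing upright, 52 mm diameter, 60 mm high. Origin at the centre of its underside. About 85 g.
- long_blank: Mid-brown wood block 52 mm (its x) by 80 mm (its y), 58 mm high. Origin at the centre of its underside. About 160 g.
- wax_tin: Round metal tin, 80 mm diameter, 35 mm high; origin at the centre of its underside. Leave alone.
- sanding_block: Cork sanding block 62 x 102 mm, 34 mm high; origin at the centre of its underside. Leave alone.
- offcut: Small unmarked dark offcut 60 x 35 mm, 22 mm high; origin at the centre of its underside. Not one of the blanks; leave alone.
Not all that is in view belongs to the job. Leave any pink look-alike of the marked_blank alone. What is shaped like the round_blank but blue is not meant.

How it is judged:
By the outcome, as a careful person would: the job done as asked, in the order asked, and still so for the second after the job is handed in, with the robot touching nothing.
It also fails if it takes over 72 s, if anything falls off the work surface, if the arm or the gripper's body presses on something with over 40 N, if the wrist force passes 120 N, or if a joint passes its speed limit or range.

## Robot

A 6-joint arm with a two-finger parallel gripper is mounted at the origin on the work surface. World frame = base frame: x ahead of the robot, y to its left, z up, the work surface at z = 0. Lengths are in m, angles in rad, forces in N, time in s.
With the tool pointing down it reaches from about 0.325 to 1 m from the base axis. Payload 5.1 kg.
Tool frame: the origin (TCP) lies on the centre line of the jaws, within the pads' length; the fingertips stand 22 mm ahead of it and the grasp point (between the pads) lies 3 mm ahead of it; z points along the fingers, y is the direction in which the jaws open and shut (so a half turn about z gives the same grasp; the last joint's range is limited). The gripper opens to 85 mm and grips with 20 to 120 N. Pads are 22 mm wide; open, the fingers measure 114 mm over their backs; the gripper's body (76 mm by 85 mm) begins 54 mm behind the grasp point. The pads swing forward as they close: fully open they stand 13 mm farther back than shut.
Start: joints at [-1.428, 0.124, 1.65, -0, 1.367, -0.083], TCP at [0.145, -0.633, 0.253] pointing down, gripper open.
Joint ranges: [-2.61, 2.61], [-1.02, 2.33], [0.03, 2.71], [-1.35, 4.49], [0.32, 2.68], [-2.91, 2.91]. Speed limits (rad/s): [2.57, 2.57, 3.14, 3.14, 3.14, 3.14].

## Interface

Orientations are given as a 3x3 rotation matrix whose columns are the frame's x, y, z axes.
In Python, from cell import manip, eyes gives the robot as it stands. The module is installed in compiled form; this text tells all that it offers.
- The arm moves only by the tool step_arm, never from a script. Its argument "rows" is a list that holds one entry, the list of rows, each a list of 4 numbers: the shift along the world's x, y, z in units of 25 mm (1.0 is 25 mm), then the turn about the world's z in units of 8 degrees (1.0 is 8 degrees). A call has 1 to 5 rows; each row shifts and turns the commanded pose from where the row before left it; what a row does not reach is not made up. A row lasts 1/10 s, in which the tool goes at most 50 mm and 8.59 degrees, less where a joint would pass 70% of its speed; a pose out of reach is approached as far as the arm can. A call is refused whole if a number of a shift passes 1 or a number of a turn 1, either way. A call with a gripper value outside its range is refused whole. "jaw" is the finger opening in mm, from 0 to 85.4, set as the call begins (left out, the last holds). The fingers move at their own pace and stop on an object; "grip_force" is the grip in N (left out, the last holds). Time passes only in rows, so rows that do not move let the fingers close. It gives the time, the measured TCP pose, the force and the opening at its end, in the units of the state.
- manip.observe(): the state, without advancing time (a new reading comes with each control period).
- eyes.capture(name): name is "side" or "top"; returns a dict with "frame" (480x640x3 uint8, red, green, blue), "z_map" (480x640 float32, m along the optical axis (not along the pixel's ray), 0 where there is no reading), "fx", "fy", "cx", "cy" (pixels), "D" ([k1, k2, p1, p2, k3] as OpenCV has them; the pictures are not rectified), "origin" and "attitude" of the camera in the world. Camera axes: x right, y down, z forward; pixel columns grow to the right and rows downward; lengths in m; the calibration is good to about 2 mm. A picture is of the moment at which its call begins.
- manip.finish_job(): hands the job in, once; it reports no verdict.
Trained networks look in a picture, given as the dict that the camera call returned (one of the last four; its "shot" number tells which), for a name from the list of things; names that differ only in an ending like _2 or _b are one class to them, and where a whole thing is asked for, a point or a joint stands for the part that bears it (a point fixed in the world has none). Each returns a list of dicts, best first, with "score" (0 to 1); they miss things now and then, are a little off and sometimes report something else, mostly with a low value. They report only what shows in the picture. A call takes as long as a camera call. They do not tell look-alikes from the thing itself.
- eyes.recognise(label, picture): "location" ([column, row] in pixels, amid what is visible of it).
- eyes.cut_out(label, picture): "mask" (480x640 bool, what is visible of it) and "location" ([column, row] in pixels, amid what is visible of it).
- eyes.mark_of(label, picture): "location" ([column, row] in pixels: a listed point, or the origin of a listed thing).
The state is a dict: "time_s": time; "joints": joint angles; "joint_vel": joint speeds; "effort": joint torques, N m; "ee_pos": TCP position; "orientation": TCP orientation; "ft_force": force on the tool from outside, world axes, zero at the start; "ft_torque": the same for the moment, N m; "width": opening from 0.0 (shut) to 1.0 (fully open).
Only numpy, scipy, OpenCV 4.12 (cv2) and the standard library are available. Lean on these libraries where they do the work, as an engineer would, in place of code of your own. Each camera call takes 0.05 s, during which the arm holds its last target.

## Working session

There is one attempt and no reset: what is moved stays moved. The work goes in short steps, Python scripts to look and compute and a tool call to move; the robot and the scene stay as the last step left them, time stands still between calls to the robot, and variables do not carry over. Pictures are saved under pics/ and viewed, and the job is handed in when it is done.

Besides the shell and the picture viewer there is one more tool, called after "Call:" as a command line: name --argument value ..., lists and objects as JSON in quotes. step_arm: Moves the arm, as the interface text tells. Its arguments: {"type":"object","properties":{"rows":{"type":"array"},"jaw":{"type":"number"},"grip_force":{"type":"number"}},"required":["rows"]}

```bash
mkdir -p pics
cat > h.py <<'E'
import numpy as np,cv2
from cell import manip,eyes
def K(p): return np.array([[p['fx'],0,p['cx']],[0,p['fy'],p['cy']],[0,0,1.]])
def ray(p,uv):
    n=cv2.undistortPoints(np.array([[uv]],float),K(p),np.array(p['D'],float))[0,0]
    return np.array([n[0],n[1],1.])
def at_z(p,uv,z):
    R=np.array(p['attitude']);o=np.array(p['origin']);d=R@ray(p,uv);return o+d*(z-o[2])/d[2]
def at_depth(p,uv):
    u,v=int(round(uv[0])),int(round(uv[1]))
    w=p['z_map'][max(0,v-1):v+2,max(0,u-1):u+2];w=w[w>0]
    if len(w)==0:return None
    return np.array(p['origin'])+np.array(p['attitude'])@ray(p,uv)*np.median(w)
def proj(p,X):
    R=np.array(p['attitude']);rv=cv2.Rodrigues(R.T)[0];t=-R.T@np.array(p['origin'])
    return cv2.projectPoints(np.array(X,float).reshape(-1,1,3),rv,t,K(p),np.array(p['D'],float))[0][:,0]
def cloud(p):
    g=np.stack(np.meshgrid(np.arange(640),np.arange(480)),-1).reshape(-1,1,2).astype(float)
    n=cv2.undistortPoints(g,K(p),np.array(p['D'],float))[:,0]
    z=p['z_map'].reshape(-1,1);c=np.c_[n,np.ones(len(n))]*z
    X=c@np.array(p['attitude']).T+np.array(p['origin']);X[z[:,0]==0]=np.nan
    return X.reshape(480,640,3)
def save(p,n): cv2.imwrite(n,p['frame'][...,::-1])
E
python3 - <<'E'
from h import *
for c in ['top','side']:
    p=eyes.capture(c);save(p,f'pics/{c}0.png');print(c,np.round(p['origin'],3),np.round(p['attitude'],3).tolist(),p['fx'],p['cx'],p['cy'])
    for l in ['marked_blank','round_blank','long_blank','wax_tin','sanding_block','offcut','tray_floor','tray_handle','bit_tip','track','drill','mark']:
        r=eyes.mark_of(l,p)
        print(l,[(np.round(q['location'],1).tolist(),round(q['score'],2)) for q in r[:3]],np.round(at_depth(p,r[0]['location']),3) if r and at_depth(p,r[0]['location']) is not None else None)
E
```

```text
top [ 0.439 -0.045  0.943] [[0.002, -0.991, 0.133], [-1.0, 0.0, 0.017], [-0.017, -0.133, -0.991]] 470.75995998876465 318.3758006314633 244.74106503673897
marked_blank [([468.0, 324.2], 0.86), ([288.3, 186.8], 0.47)] [ 0.407 -0.314  0.047]
round_blank [([374.9, 149.6], 0.98), ([368.5, 204.1], 0.91)] [ 0.745 -0.14   0.06 ]
long_blank [([287.0, 189.4], 0.57)] [0.666 0.031 0.058]
wax_tin [([211.6, 365.4], 0.84)] [0.327 0.175 0.035]
sanding_block [([457.2, 192.8], 0.79)] [ 0.665 -0.306  0.035]
offcut [([433.5, 368.9], 0.59)] [ 0.321 -0.252  0.021]
tray_floor [([307.4, 284.2], 0.74), ([470.3, 267.1], 0.57), ([431.6, 370.3], 0.38)] [ 0.485 -0.008  0.02 ]
tray_handle [([465.9, 267.2], 0.71), ([377.4, 284.1], 0.57)] [ 0.515 -0.313  0.048]
bit_tip [([177.8, 289.3], 0.76), ([285.7, 188.9], 0.69)] [0.474 0.255 0.005]
track [([295.7, 286.8], 0.83)] [0.48  0.015 0.018]
drill [([171.9, 289.7], 0.74)] [0.468 0.224 0.134]
mark [([477.0, 264.5], 0.89), ([470.9, 323.6], 0.58)] [ 0.52  -0.335  0.049]
side [ 0.371 -0.683  0.616] [[0.976, -0.127, 0.177], [-0.218, -0.596, 0.773], [0.007, -0.793, -0.609]] 485.35430014925004 329.50092184379344 252.986446905134
marked_blank [([296.1, 453.2], 0.74), ([220.0, 246.3], 0.6)] [ 0.406 -0.352  0.045]
round_blank [([479.3, 324.9], 0.83), ([413.2, 325.7], 0.79)] [ 0.748 -0.175  0.021]
long_blank [([396.6, 264.4], 0.78)] [0.661 0.001 0.029]
wax_tin [([220.5, 245.1], 0.8)] [0.331 0.143 0.022]
sanding_block [([471.5, 413.0], 0.83)] [ 0.653 -0.337  0.033]
offcut [([223.2, 421.8], 0.81)] [ 0.317 -0.27   0.021]
tray_floor [] None
tray_handle [([323.6, 313.5], 0.82)] [ 0.485 -0.146  0.075]
bit_tip [([279.6, 177.5], 0.74)] [0.47  0.226 0.118]
track [([300.0, 283.7], 0.77)] [ 0.47  -0.007  0.02 ]
drill [([223.4, 421.9], 0.26)] [ 0.317 -0.271  0.021]
mark [([375.8, 425.1], 0.97), ([295.8, 434.1], 0.88)] [ 0.515 -0.336  0.047]
```

View pics/top0.png

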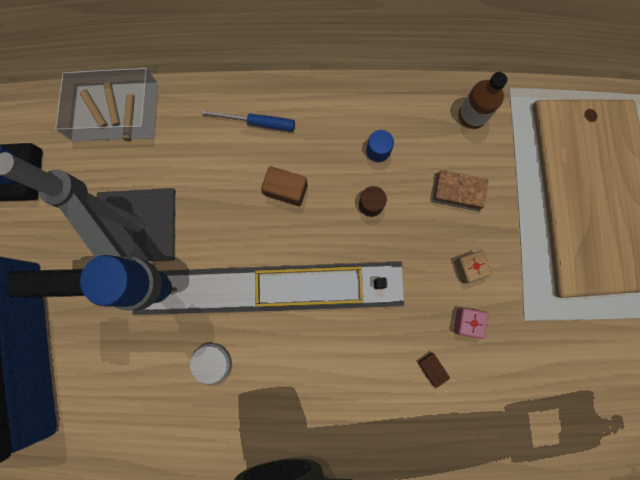

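View pics/side0.png

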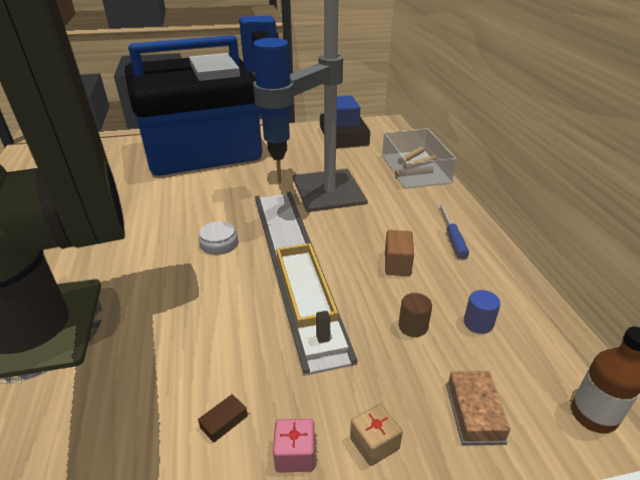

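Marked blank candidates (top view): pale (475,266) → chosen, pink (472,322) → look-alike. Round: dark (372,201) → chosen, blue (380,146) → no. Long: (285,186); the offcut (434,370) and the sanding block (461,189) are not meant. Next I'll measure these and check them in a crop.

```bash
cat > meas.py <<'E'
from h import *
def topface(C,cx,cy,z,r=0.06,tol=0.006):
    m=(abs(C[...,2]-z)<tol)&(np.hypot(C[...,0]-cx,C[...,1]-cy)<r)
    P=C[m][:,:2].astype(np.float32)
    rc=cv2.minAreaRect(P*1000); return rc,len(P)
E
python3 - <<'E'
from meas import *
p=eyes.capture('top');C=cloud(p)
q=eyes.capture('side');D=cloud(q)
for n,z,uv in [('marked',.048,(475,266)),('round',.06,(372,201)),('long',.058,(285,186)),('handle',.075,(380,283))]:
    a=at_z(p,uv,z)
    for nm,X in (('top',C),('side',D)):
        try:
            rc,k=topface(X,a[0],a[1],z,0.05 if n!='handle' else .025);print(n,nm,np.round(rc[0],1),np.round(rc[1],1),round(rc[2],1),k)
        except Exception as e: print(n,nm,e)
# tray walls from yellow mask
for pic,X in ((p,C),(q,D)):
    hsv=cv2.cvtColor(pic['frame'],cv2.COLOR_RGB2HSV)
    m=(hsv[...,0]>18)&(hsv[...,0]<32)&(hsv[...,1]>150)&(abs(X[...,2]-.04)<.004)&(abs(X[...,0]-.48)<.06)&(abs(X[...,1])<.2)
    P=X[m][:,:2].astype(np.float32);rc=cv2.minAreaRect(P*1000);print('tray',rc,m.sum())
    m=(abs(X[...,2]-.012)<.004)&(abs(X[...,0]-.48)<.07)&(X[...,1]<.25)&(X[...,1]>-.3);P=X[m][:,:2].astype(np.float32);print('track',cv2.minAreaRect(P*1000),m.sum())
# bit in side depth
m=(D[...,2]>.09)&(D[...,2]<.164)&(abs(D[...,0]-.475)<.03)&(abs(D[...,1]-.24)<.05)
v,u=np.nonzero(m)
for h in range(95,170,8):
    s=m&(abs(D[...,2]-h/1000)<.004); print(h,s.sum(),np.round(np.median(D[s],0),4) if s.sum() else '')
cr=np.hstack([cv2.resize(p['frame'][235:355,430:510],(320,480)),cv2.resize(q['frame'][120:200,250:310],(360,480))])
cv2.imwrite('pics/crop1.png',cr[...,::-1])
print(manip.observe()['time_s'])
E
```

```text
marked top [ 517.7 -332.6] [52.4 52.3] 18.8 698
marked side [ 515.7 -335.6] [51.4 51.8] 18.8 1354
round top [ 647.8 -135.1] [50.1 49.3] 87.7 546
round side [ 645.1 -137.8] [50.1 49.5] 54.2 524
long top [679.6  38.5] [80.8 52. ] 72.9 1030
long side [677.2  36.6] [81.9 50.8] 72.1 651
handle top [ 486.2 -147. ] [18.7 20.3] 0.4 115
handle side [ 483.1 -148. ] [20.2 20.9] 6.1 135
tray ((480.12652587890625, -10.263023376464844), (69.57975769042969, 203.03369140625), 2.3632681369781494) 670
track ((477.2578125, -26.035980224609375), (551.3033447265625, 117.89651489257812), 88.28642272949219) 2235
tray ((477.2629699707031, -13.278900146484375), (68.28472900390625, 202.99172973632812), 2.2751951217651367) 371
track ((476.6714172363281, 26.474609375), (89.12055969238281, 450.2986145019531), 2.2138864994049072) 1437
95 0 
103 0 
111 10 [0.468  0.225  0.1107]
119 13 [0.4681 0.224  0.1194]
127 13 [0.4668 0.2234 0.1271]
135 13 [0.467  0.2245 0.1347]
143 16 [0.4692 0.224  0.144 ]
151 11 [0.4681 0.2243 0.1504]
159 10 [0.4672 0.2249 0.1574]
167 1 [0.4604 0.2232 0.1632]
1.4
```

View pics/crop1.png

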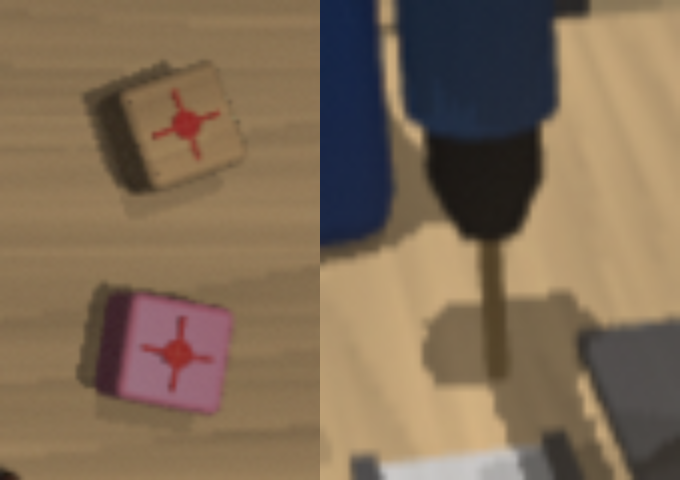

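The crop shows the pale blank with the red cross (top) and the pink look-alike below it. The bit tip is at about (278,182) in the side view.

Run:
```python
from h import *
s=manip.observe()
print(s['time_s'],np.round(s['ee_pos'],4),np.round(s['orientation'],4).tolist(),s['ft_force'],s['width'])
```

```text
1.4 [ 0.1455 -0.6335  0.2533] [[0.9746, 0.2239, -0.0], [0.2239, -0.9746, -0.0], [-0.0, 0.0, -1.0]] [ 0.67764258 -0.03561156  0.579618  ] 1.0007018960238225
```

Call:
step_arm --rows '[[[0.99, 0.8, 0, 0.74], [0.99, 0.8, 0, 0], [0.99, 0.8, 0, 0], [0.99, 0.8, 0, 0], [0.99, 0.8, 0, 0]]]' --jaw 85 --grip_force 40

```text
time_s: 1.9
ee_pos: [0.2701, -0.5327, 0.2534]
orientation: [[0.946, 0.323, 0.0], [0.323, -0.946, -0.0], [0.0, 0.0, -1.0]]
ft_force: [-0.0, -0.2, -0.5]
width: 0.999
```

Call:
step_arm --rows '[[[0.99, 0.8, 0, 0], [0.99, 0.8, 0, 0], [0.99, 0.8, 0, 0], [0.99, 0.8, 0, 0], [0.99, 0.8, 0, 0]]]'

```text
time_s: 2.4
ee_pos: [0.3939, -0.4326, 0.2535]
orientation: [[0.946, 0.323, 0.0], [0.323, -0.946, -0.0], [0.0, 0.0, -1.0]]
ft_force: [-0.2, -0.7, 0.3]
width: 0.994
```

Call:
step_arm --rows '[[[0.99, 0.8, -0.8, 0], [0.99, 0.8, -0.8, 0], [0.99, 0.8, -0.8, 0], [0.99, 0.8, -0.8, 0], [0.99, 0.8, -0.8, 0]]]'

```text
time_s: 2.9
ee_pos: [0.5177, -0.3326, 0.1527]
orientation: [[0.946, 0.323, 0.0], [0.323, -0.946, -0.0], [0.0, 0.0, -1.0]]
ft_force: [-0.5, -0.9, 0.0]
width: 0.995
```

Call:
step_arm --rows '[[[-0.04, -0.06, -0.9, 0], [0, 0, -0.9, 0], [0, 0, -0.9, 0], [0, 0, -0.8, 0], [0, 0, -0.73, 0]]]'

```text
time_s: 3.4
ee_pos: [0.5156, -0.3348, 0.0465]
orientation: [[0.946, 0.323, -0.0], [0.323, -0.946, 0.0], [-0.0, -0.001, -1.0]]
ft_force: [0.3, 0.5, 0.6]
width: 0.994
```

Call:
step_arm --rows '[[[0, 0, 0, 0], [0, 0, 0, 0], [0, 0, 0, 0], [0, 0, 0, 0], [0, 0, 0, 0]]]' --jaw 40

```text
time_s: 3.9
ee_pos: [0.5163, -0.3355, 0.0488]
orientation: [[0.946, 0.323, 0.002], [0.323, -0.946, -0.001], [0.001, 0.002, -1.0]]
ft_force: [-0.2, 0.1, 0.2]
width: 0.599
```

Run:
```python
from meas import *
s=manip.observe();print(s['width'],s['ft_force'],s['ee_pos'])
q=eyes.capture('side');cv2.imwrite('pics/g1.png',cv2.resize(q['frame'][300:480,260:500],(720,540))[...,::-1])
```

```text
0.5987014652231105 [-0.18311878  0.06186892  0.15585863] [ 0.51634234 -0.33545505  0.04882551]
```

View pics/g1.png

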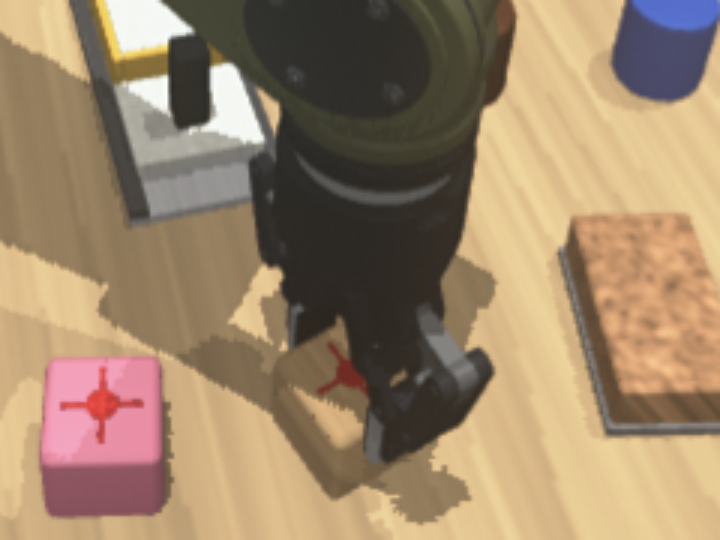

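Call:
step_arm --rows '[[[0, 0, 0.8, 0], [0, 0, 1, 0], [0, 0, 1, 0], [0, 0, 1, 0], [0, 0, 0.4, 0]]]'

```text
time_s: 4.45
ee_pos: [0.5169, -0.3359, 0.1559]
orientation: [[0.946, 0.323, 0.004], [0.323, -0.946, -0.003], [0.003, 0.004, -1.0]]
ft_force: [0.4, 0.4, -1.1]
width: 0.598
```

Call:
step_arm --rows '[[[-0.1, 0.978, 0, 0.919], [-0.1, 0.978, 0, 0.919], [-0.1, 0.978, 0, 0.919], [-0.1, 0.978, 0, 0.919], [-0.1, 0.978, 0, 0.919]]]'

```text
time_s: 4.95
ee_pos: [0.5025, -0.2116, 0.1516]
orientation: [[0.561, 0.828, -0.001], [0.828, -0.561, 0.001], [-0.0, -0.001, -1.0]]
ft_force: [-0.3, 0.8, -1.0]
width: 0.601
```

Call:
step_arm --rows '[[[-0.1, 0.978, 0, 0.919], [-0.1, 0.978, 0, 0.919], [-0.1, 0.978, 0, 0.919], [-0.1, 0.978, 0, 0.919], [-0.1, 0.978, 0, 0.919]]]'

```text
time_s: 5.45
ee_pos: [0.49, -0.0894, 0.1517]
orientation: [[-0.047, 0.999, -0.001], [0.999, 0.047, 0.0], [0.0, -0.001, -1.0]]
ft_force: [-0.3, 0.5, -1.0]
width: 0.6
```

Call:
step_arm --rows '[[[-0.1, 0.978, 0, 0], [-0.1, 0.978, 0, 0], [-0.1, 0.978, 0, 0], [-0.1, 0.978, 0, 0], [-0.1, 0.978, 0, 0]]]'

```text
time_s: 5.95
ee_pos: [0.4775, 0.0327, 0.1518]
orientation: [[-0.041, 0.999, -0.001], [0.999, 0.041, 0.0], [0.0, -0.001, -1.0]]
ft_force: [0.6, 0.2, -1.7]
width: 0.598
```

Call:
step_arm --rows '[[[-0.1, 0.97, 0, 0], [0, 0, 0, 0]]]'

```text
time_s: 6.15
ee_pos: [0.4748, 0.058, 0.1517]
orientation: [[-0.045, 0.999, -0.001], [0.999, 0.045, 0.001], [0.001, -0.001, -1.0]]
ft_force: [-0.1, -0.3, -0.7]
width: 0.603
```

Run:
```python
from meas import *
s=manip.observe();print(s['width'],s['ft_force'],s['ee_pos'],np.round(s['orientation'],3).tolist(),np.round(s['joints'],2))
q=eyes.capture('side');p=eyes.capture('top');
cv2.imwrite('pics/g2.png',cv2.resize(q['frame'][140:380,160:460],(750,600))[...,::-1])
X=cloud(q)
hsv=cv2.cvtColor(q['frame'],cv2.COLOR_RGB2HSV)
print(np.round(eyes.mark_of('mark',q)[0]['location'],1), [ (np.round(r['location'],1),r['score']) for r in eyes.mark_of('mark',q)])
```

```text
0.6034494910734293 [-0.09634218 -0.29821201 -0.66657882] [0.47481647 0.05795467 0.15173043] [[-0.045, 0.999, -0.001], [0.999, 0.045, 0.001], [0.001, -0.001, -1.0]] [ 0.01 -0.18  2.12  0.    1.2  -0.04]
[295.4 432.7] [(array([295.4, 432.7]), 0.96), (array([293. , 207.2]), 0.79)]
```

View pics/g2.png

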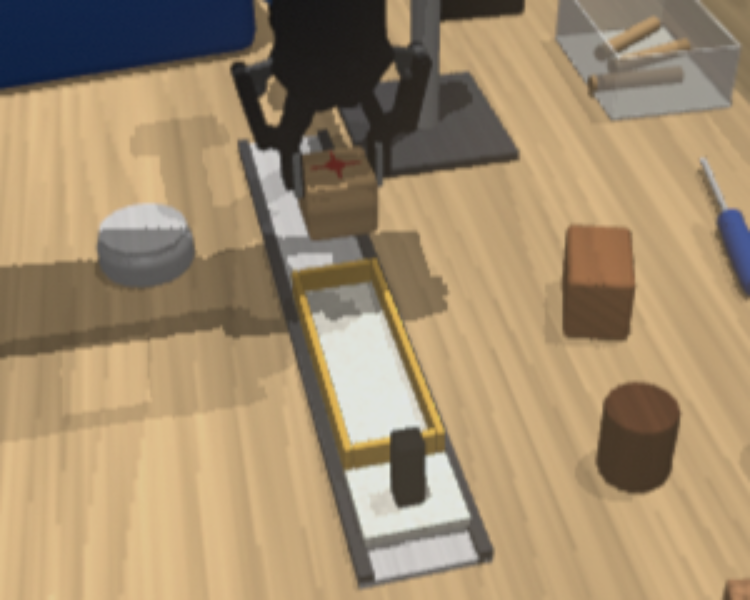

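The marked blank is held square above the tray's far end, with the cross at side pixel (293,207). I'll measure its offset in the tray frame with the same camera, so calibration error cancels.

```bash
cat >> meas.py <<'E'
th=np.deg2rad(2.3);EX=np.array([np.cos(th),np.sin(th)]);EY=np.array([-np.sin(th),np.cos(th)])
def tray(pic,X):
    hsv=cv2.cvtColor(pic['frame'],cv2.COLOR_RGB2HSV)
    m=(hsv[...,0]>15)&(hsv[...,0]<32)&(hsv[...,1]>140)&(abs(X[...,2]-.04)<.004)&(abs(X[...,0]-.48)<.06)&(abs(X[...,1])<.35)
    m=cv2.morphologyEx(m.astype(np.uint8),cv2.MORPH_OPEN,np.ones((2,2)))>0
    P=X[m][:,:2];a=P@EX*1000;b=P@EY*1000
    return a.min(),a.max(),b.min(),b.max(),m.sum()
E
python3 - <<'E'
from meas import *
for c in('side','top'):
    q=eyes.capture(c);X=cloud(q)
    print(c,np.round(tray(q,X),1))
    m=(abs(X[...,2]-.153)<.004)&(np.hypot(X[...,0]-.475,X[...,1]-.058)<.05)
    hsv=cv2.cvtColor(q['frame'],cv2.COLOR_RGB2HSV)
    r=((hsv[...,0]<6)|(hsv[...,0]>174))&(hsv[...,1]>150)
    if (m&r).sum():
        P=X[m&r];print('cross',np.round(P.mean(0),4),len(P),'tray fr',np.round([P[:,:2].mean(0)@EX*1000,P[:,:2].mean(0)@EY*1000],1))
    w=(hsv[...,1]>60)&(hsv[...,0]<20)&m
    if w.sum()>20:print(cv2.minAreaRect(X[w][:,:2].astype(np.float32)*1000),w.sum(),np.median(X[w][:,2]))
E
```

```text
side [ nan  nan  nan  nan 483.]
cross [0.4744 0.0562 0.1514] 23 tray fr [476.3  37.1]
((474.3395080566406, 55.34257507324219), (74.76651763916016, 49.462642669677734), 1.3484840393066406) 389 0.15085445338788883
top [ nan  nan  nan  nan 438.]
```

Call:
step_arm --rows '[[[0, 0, -0.9, 0], [0, 0, -0.9, 0], [0, 0, -0.7, 0], [0, 0, -0.5, 0], [0, 0, -0.2, 0]]]'

```text
time_s: 6.95
ee_pos: [0.475, 0.0555, 0.0712]
orientation: [[-0.041, 0.999, -0.002], [0.999, 0.041, -0.0], [0.0, -0.002, -1.0]]
ft_force: [-0.2, 0.7, -1.1]
width: 0.6
```

Call:
step_arm --rows '[[[0, 0, -0.08, 0], [0, 0, -0.08, 0], [0, 0, 0, 0]]]'

```text
time_s: 7.25
ee_pos: [0.4763, 0.056, 0.0692]
orientation: [[-0.041, 0.999, 0.001], [0.999, 0.041, 0.0], [-0.0, 0.001, -1.0]]
ft_force: [-0.8, -0.5, -0.7]
width: 0.599
```

Call:
step_arm --rows '[[[0, 0, -0.06, 0], [0, 0, -0.04, 0], [0, 0, 0, 0]]]'

```text
time_s: 7.55
ee_pos: [0.4767, 0.056, 0.0687]
orientation: [[-0.042, 0.999, 0.001], [0.999, 0.042, -0.0], [-0.0, 0.001, -1.0]]
ft_force: [-5.7, -0.4, 12.5]
width: 0.595
```

Call:
step_arm --rows '[[[0, 0, 0, 0], [0, 0, 0, 0]]]' --jaw 70

```text
time_s: 7.75
ee_pos: [0.4763, 0.0561, 0.0667]
orientation: [[-0.042, 0.999, 0.002], [0.999, 0.042, 0.0], [-0.0, 0.002, -1.0]]
ft_force: [-0.4, 0.2, -0.8]
width: 0.82
```

Call:
step_arm --rows '[[[0, 0, 0.4, 0], [0, 0, 0.8, 0], [0, 0, 1, 0], [0, 0, 1, 0], [0, 0, 0.6, 0]]]' --jaw 85

```text
time_s: 8.25
ee_pos: [0.4768, 0.056, 0.1639]
orientation: [[-0.042, 0.999, 0.004], [0.999, 0.042, 0.0], [-0.0, 0.004, -1.0]]
ft_force: [0.7, -0.0, 0.0]
width: 0.994
```

Call:
step_arm --rows '[[[0.85, -0.96, 0, 0], [0.85, -0.96, 0, 0], [0.85, -0.96, 0, 0], [0.85, -0.96, 0, 0], [0.85, -0.96, 0, 0]]]'

```text
time_s: 8.75
ee_pos: [0.5826, -0.065, 0.161]
orientation: [[-0.041, 0.999, -0.0], [0.999, 0.041, 0.0], [0.0, -0.0, -1.0]]
ft_force: [0.3, -0.1, -0.2]
width: 0.992
```

Call:
step_arm --rows '[[[0.85, -0.96, 0, 0], [0.85, -0.96, 0, 0], [0.85, -0.96, 0, 0], [0, 0, 0, 0]]]'

```text
time_s: 9.15
ee_pos: [0.6474, -0.1388, 0.161]
orientation: [[-0.039, 0.999, 0.001], [0.999, 0.039, -0.001], [-0.001, 0.001, -1.0]]
ft_force: [-0.8, -0.2, -0.1]
width: 0.994
```

```bash
sed -i '/MORPH_OPEN/d;s/    P=X\[m\]\[:,:2\];a=P@EX/    P=X[m][:,:2];P=P[np.isfinite(P[:,0])];a=P@EX/' meas.py
cat >> meas.py <<'E'
def face(X,q,x,y,z,r=.05,sat=40):
    m=(abs(X[...,2]-z)<.005)&(np.hypot(X[...,0]-x,X[...,1]-y)<r)
    return cv2.minAreaRect(X[m][:,:2].astype(np.float32)*1000),m.sum(),np.median(X[m][:,2])
def cross(q,X,z,x0,y0):
    hsv=cv2.cvtColor(q['frame'],cv2.COLOR_RGB2HSV)
    r=((hsv[...,0]<7)|(hsv[...,0]>172))&(hsv[...,1]>140)&(abs(X[...,2]-z)<.006)&(np.hypot(X[...,0]-x0,X[...,1]-y0)<.04)
    if not r.any(): return None
    # intensity-weighted mean pixel intersected with plane z
    v,u=np.nonzero(r);w=at_z(q,((u.min()+u.max())/2,(v.min()+v.max())/2),z);w2=at_z(q,(u.mean(),v.mean()),z)
    return w[:2]*1000,w2[:2]*1000,r.sum()
E
python3 - <<'E'
from meas import *
for c in('side','top'):
    q=eyes.capture(c);X=cloud(q)
    save(q,f'pics/{c}3.png')
    print(c,'tray',np.round(tray(q,X),1))
    print(face(X,q,.476,.057,.068),cross(q,X,.068,.476,.057))
    print('round',face(X,q,.6465,-.1365,.06))
E
```

```text
side tray [ 441.7  511.9 -135.1   68.1  428. ]
(((475.7523193359375, 56.611106872558594), (51.38406753540039, 54.25970458984375), 1.5848482847213745), np.int64(449), np.float64(0.06724229492150546)) (array([476.61716902,  56.23076585]), array([475.86575381,  56.50359439]), np.int64(29))
round (((645.3273315429688, -137.97079467773438), (50.74827575683594, 49.14460372924805), 40.314064025878906), np.int64(505), np.float64(0.05805234618239841))
top tray [444.4 514.3 -34.3  72.4 307. ]
(((478.8782958984375, 57.404090881347656), (52.20364761352539, 51.04794692993164), 0.9175119996070862), np.int64(744), np.float64(0.06730511730042932)) (array([477.88200858,  57.87073501]), array([478.13501024,  58.68685024]), np.int64(69))
round (((0.0, 0.0), (0.0, 0.0), 0.0), np.int64(0), np.float64(nan))
  return _methods._mean(a, axis=axis, dtype=dtype,
  ret = ret.dtype.type(ret / rcount)
```

View pics/side3.png

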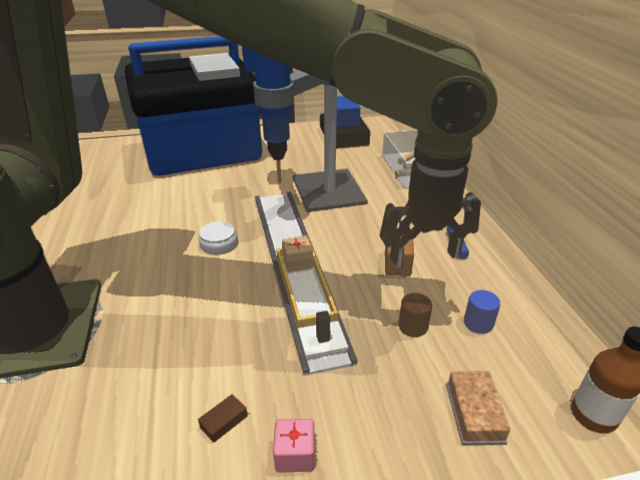

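Call:
step_arm --rows '[[[0.03, -0.02, -0.9, 0], [0, 0, -0.9, 0], [0, 0, -0.9, 0], [0, 0, -0.8, 0], [0, 0, -0.62, 0]]]'

```text
time_s: 9.75
ee_pos: [0.6451, -0.1351, 0.0565]
orientation: [[-0.043, 0.999, -0.002], [0.999, 0.043, 0.001], [0.001, -0.002, -1.0]]
ft_force: [0.3, 0.0, -0.4]
width: 0.993
```

Call:
step_arm --rows '[[[0, 0, 0, 0], [0, 0, 0, 0], [0, 0, 0, 0], [0, 0, 0, 0], [0, 0, 0, 0]]]' --jaw 40

```text
time_s: 10.25
ee_pos: [0.6474, -0.1367, 0.0596]
orientation: [[-0.041, 0.999, 0.002], [0.999, 0.041, -0.001], [-0.001, 0.002, -1.0]]
ft_force: [-0.1, 0.2, 2.9]
width: 0.593
```

Call:
step_arm --rows '[[[0, 0, 0.8, 0], [0, 0, 1, 0], [0, 0, 1, 0], [0, 0, 1, 0], [0, 0, 0.2, 0]]]'

```text
time_s: 10.75
ee_pos: [0.6485, -0.1371, 0.1623]
orientation: [[-0.041, 0.999, 0.007], [0.999, 0.041, -0.002], [-0.002, 0.006, -1.0]]
ft_force: [-0.1, 0.0, 0.3]
width: 0.592
```

Call:
step_arm --rows '[[[-0.963, 0.796, 0, 0], [-0.963, 0.796, 0, 0], [-0.963, 0.796, 0, 0], [-0.963, 0.796, 0, 0], [-0.963, 0.796, 0, 0]]]'

```text
time_s: 11.25
ee_pos: [0.5244, -0.0362, 0.1567]
orientation: [[-0.041, 0.999, -0.002], [0.999, 0.041, 0.0], [0.0, -0.002, -1.0]]
ft_force: [1.1, 0.0, -0.1]
width: 0.596
```

Call:
step_arm --rows '[[[-0.963, 0.796, 0, 0], [-0.963, 0.796, 0, 0], [0, 0, -0.6, 0], [0, 0, -0.6, 0], [0, 0, 0, 0]]]'

```text
time_s: 11.75
ee_pos: [0.4761, 0.0027, 0.1245]
orientation: [[-0.041, 0.999, -0.006], [0.999, 0.041, 0.0], [0.001, -0.006, -1.0]]
ft_force: [-0.1, 0.1, -0.9]
width: 0.59
```

```bash
python3 - <<'E' 2>/dev/null
from meas import *
for c in('side','top'):
    q=eyes.capture(c);X=cloud(q)
    cv2.imwrite(f'pics/{c}4.png',cv2.resize(q['frame'][180:360,200:440],(720,540))[...,::-1])
    print(c,'tray',np.round(tray(q,X),1))
    print(face(X,q,.476,.057,.068),cross(q,X,.068,.476,.057))
    m=(abs(X[...,2]-.128)<.008)&(np.hypot(X[...,0]-.478,X[...,1]-.003)<.04);hs=cv2.cvtColor(q['frame'],cv2.COLOR_RGB2HSV)
    print('round',m.sum(),cv2.minAreaRect(X[m][:,:2].astype(np.float32)*1000) if m.sum() else 0, np.median(X[m][:,2]))
    for y in np.arange(-.03,.035,.005):
        s=m&(abs(X[...,1]-y)<.0025); print(round(y,3),s.sum(),np.round(X[s][:,0].min()*1000) if s.any() else '',np.round(X[s][:,0].max()*1000) if s.any() else '')
E
```

```text
side tray [ 441.9  511.6 -135.6   67.6  430. ]
(((452.6878967285156, 41.4709358215332), (1.920473575592041, 14.503289222717285), 2.5507092475891113), np.int64(7), np.float64(0.065959269389947)) None
round 544 ((477.61260986328125, -1.4596290588378906), (56.819618225097656, 58.14067459106445), 50.69870376586914) 0.12426366188656943
-0.03 0  
-0.025 4 469.0 475.0
-0.02 43 461.0 492.0
-0.015 46 456.0 495.0
-0.01 88 440.0 507.0
-0.005 122 439.0 513.0
0.0 57 453.0 514.0
0.005 53 454.0 501.0
0.01 45 453.0 501.0
0.015 42 455.0 501.0
0.02 28 458.0 497.0
0.025 16 460.0 487.0
0.03 0  
top tray [ 444.5  513.8 -131.3   69.9  226. ]
(((0.0, 0.0), (0.0, 0.0), 0.0), np.int64(0), np.float64(nan)) None
round 0 0 nan
-0.03 0  
-0.025 0  
-0.02 0  
-0.015 0  
-0.01 0  
-0.005 0  
0.0 0  
0.005 0  
0.01 0  
0.015 0  
0.02 0  
0.025 0  
0.03 0
```

View pics/side4.png

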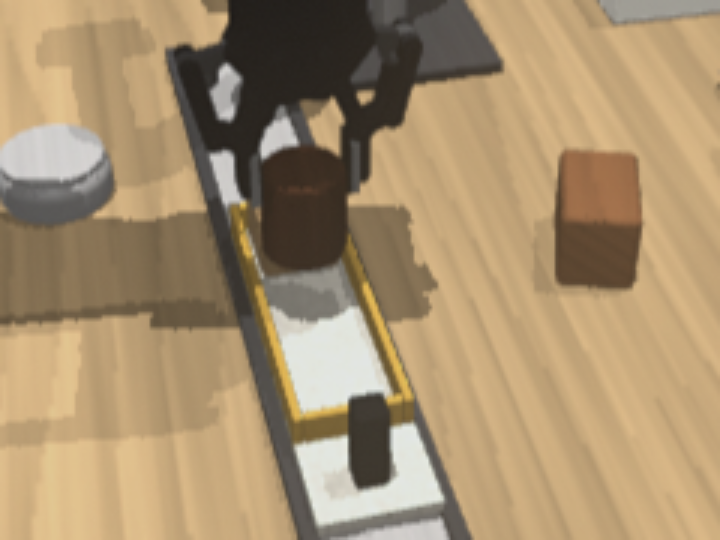

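Call:
step_arm --rows '[[[0, 0, -0.7, 0], [0, 0, -0.6, 0], [0, 0, -0.45, 0], [0, 0, -0.1, 0], [0, 0, 0, 0]]]'

```text
time_s: 12.35
ee_pos: [0.4781, 0.0026, 0.0816]
orientation: [[-0.041, 0.999, -0.001], [0.999, 0.041, 0.0], [0.0, -0.001, -1.0]]
ft_force: [-1.0, 0.2, -1.5]
width: 0.591
```

Call:
step_arm --rows '[[[0, 0, -0.08, 0], [0, 0, -0.06, 0], [0, 0, 0, 0]]]'

```text
time_s: 12.65
ee_pos: [0.4788, 0.0027, 0.0795]
orientation: [[-0.041, 0.999, 0.002], [0.999, 0.041, -0.0], [-0.0, 0.002, -1.0]]
ft_force: [-1.1, 0.2, 3.7]
width: 0.595
```

Call:
step_arm --rows '[[[0, 0, -0.04, 0], [0, 0, 0, 0], [0, 0, 0, 0]]]' --jaw 70

```text
time_s: 12.95
ee_pos: [0.4779, 0.0028, 0.0773]
orientation: [[-0.042, 0.999, 0.0], [0.999, 0.042, -0.0], [-0.0, 0.0, -1.0]]
ft_force: [-0.2, -0.3, 0.6]
width: 0.822
```

Call:
step_arm --rows '[[[0, 0, 0.4, 0], [0, 0, 0.8, 0], [0, 0, 1, 0], [0, 0, 1, 0], [0, 0, 0.4, 0]]]' --jaw 85

```text
time_s: 13.45
ee_pos: [0.4796, 0.0027, 0.1709]
orientation: [[-0.042, 0.999, 0.005], [0.999, 0.042, -0.001], [-0.001, 0.005, -1.0]]
ft_force: [0.3, -0.3, 0.4]
width: 0.994
```

Call:
step_arm --rows '[[[0.89, 0.155, 0, -0.27], [0.89, 0.155, 0, -0.27], [0.89, 0.155, 0, -0.27], [0.89, 0.155, 0, -0.27], [0.89, 0.155, 0, -0.27]]]'

```text
time_s: 13.95
ee_pos: [0.5898, 0.0224, 0.1668]
orientation: [[0.148, 0.989, -0.001], [0.989, -0.148, 0.0], [-0.0, -0.001, -1.0]]
ft_force: [0.7, -1.2, -0.4]
width: 0.994
```

Call:
step_arm --rows '[[[0.89, 0.155, 0, -0.27], [0.89, 0.155, 0, -0.27], [0.89, 0.155, 0, -0.27], [0.89, 0.155, 0, -0.27], [0, 0, 0, 0]]]'

```text
time_s: 14.45
ee_pos: [0.6797, 0.038, 0.1667]
orientation: [[0.293, 0.956, 0.0], [0.956, -0.293, 0.0], [0.0, 0.0, -1.0]]
ft_force: [-0.4, -0.6, -0.3]
width: 0.996
```

```bash
python3 - <<'E' 2>/dev/null
from meas import *
for c in('side','top'):
    q=eyes.capture(c);X=cloud(q)
    cv2.imwrite(f'pics/{c}5.png',cv2.resize(q['frame'][180:360,200:440],(720,540))[...,::-1])
    print(c,'tray',np.round(tray(q,X),1))
    print(face(X,q,.476,.057,.068,.03),cross(q,X,.068,.476,.057))
    print('round',face(X,q,.478,.003,.08,.04))
    print('long',face(X,q,.678,.0375,.058))
E
```

```text
side tray [ 441.8  511.4 -135.    68.2  420. ]
(((475.6708984375, 57.83523941040039), (51.49589538574219, 48.24613952636719), 4.284836292266846), np.int64(341), np.float64(0.06747826844511517)) (array([476.61716902,  56.23076585]), array([476.3303822,  54.9804222]), np.int64(25))
round (((477.791015625, 0.8357830047607422), (49.485843658447266, 48.87903594970703), 80.67010498046875), np.int64(409), np.float64(0.0791405797522452))
long (((677.3339233398438, 37.147789001464844), (84.81426239013672, 50.788665771484375), 71.95268249511719), np.int64(632), np.float64(0.0571799864448545))
top tray [ 444.5  514.2 -131.3    8.4  457. ]
(((0.0, 0.0), (0.0, 0.0), 0.0), np.int64(0), np.float64(nan)) None
round (((480.4959716796875, 0.6731472015380859), (47.86831283569336, 46.13096618652344), 0.499080628156662), np.int64(571), np.float64(0.0792596014337047))
long (((672.64990234375, 2.431245803833008), (9.59404182434082, 43.258941650390625), 76.70880889892578), np.int64(72), np.float64(0.056838794062013365))
```

View pics/side5.png

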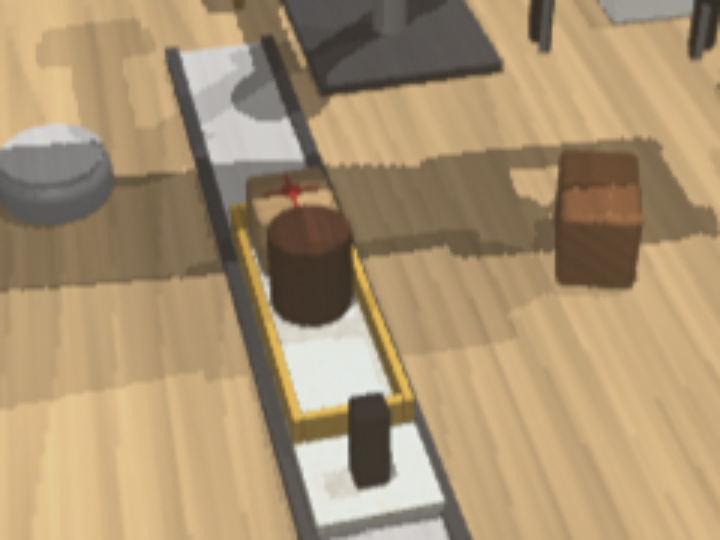

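Call:
step_arm --rows '[[[0, 0, -0.95, 0], [0, 0, -0.95, 0], [0, 0, -0.95, 0], [0, 0, -0.85, 0], [0, 0, -0.7, 0]]]'

```text
time_s: 15.05
ee_pos: [0.6765, 0.0375, 0.0557]
orientation: [[0.293, 0.956, -0.002], [0.956, -0.293, -0.0], [-0.001, -0.002, -1.0]]
ft_force: [-0.0, 0.2, -0.4]
width: 0.993
```

Call:
step_arm --rows '[[[0, 0, 0, 0], [0, 0, 0, 0], [0, 0, 0, 0], [0, 0, 0, 0], [0, 0, 0, 0]]]' --jaw 40 --grip_force 50

```text
time_s: 15.55
ee_pos: [0.6791, 0.0377, 0.0588]
orientation: [[0.293, 0.956, 0.002], [0.956, -0.293, -0.0], [0.001, 0.002, -1.0]]
ft_force: [0.7, 0.5, 1.6]
width: 0.595
```

Call:
step_arm --rows '[[[0, 0, 0.8, 0], [0, 0, 1, 0], [0, 0, 1, 0], [0, 0, 1, 0], [0, 0, 0.2, 0]]]'

```text
time_s: 16.05
ee_pos: [0.6803, 0.0377, 0.1617]
orientation: [[0.293, 0.956, 0.007], [0.956, -0.293, -0.0], [0.002, 0.007, -1.0]]
ft_force: [0.5, 0.1, 0.0]
width: 0.597
```

Call:
step_arm --rows '[[[-0.987, -0.52, 0, 0.304], [-0.987, -0.52, 0, 0.304], [-0.987, -0.52, 0, 0.304], [-0.987, -0.52, 0, 0.304], [-0.987, -0.52, 0, 0.304]]]'

```text
time_s: 16.55
ee_pos: [0.5531, -0.0276, 0.1559]
orientation: [[0.084, 0.997, -0.002], [0.997, -0.084, 0.0], [0.0, -0.002, -1.0]]
ft_force: [-0.4, 0.2, -0.9]
width: 0.597
```

Call:
step_arm --rows '[[[-0.987, -0.52, 0, 0.304], [-0.987, -0.52, 0, 0.304], [-0.987, -0.52, 0, 0.304], [0, 0, -0.6, 0], [0, 0, -0.4, 0]]]'

```text
time_s: 17.05
ee_pos: [0.48, -0.0663, 0.1306]
orientation: [[-0.04, 0.999, -0.001], [0.999, 0.04, 0.001], [0.001, -0.001, -1.0]]
ft_force: [0.7, 0.1, -1.3]
width: 0.597
```

Call:
step_arm --rows '[[[0, 0, -0.1, 0], [0, 0, 0, 0]]]'

```text
time_s: 17.25
ee_pos: [0.4807, -0.0658, 0.1285]
orientation: [[-0.042, 0.999, -0.002], [0.999, 0.042, 0.001], [0.001, -0.002, -1.0]]
ft_force: [0.1, 0.5, -1.0]
width: 0.597
```

```bash
python3 - <<'E' 2>/dev/null
from meas import *
for c in('side',):
    q=eyes.capture(c);X=cloud(q)
    cv2.imwrite(f'pics/{c}6.png',cv2.resize(q['frame'][180:360,200:440],(720,540))[...,::-1])
    print(c,'tray',np.round(tray(q,X),1))
    hs=cv2.cvtColor(q['frame'],cv2.COLOR_RGB2HSV)
    m=(X[...,2]>.11)&(X[...,2]<.145)&(np.hypot(X[...,0]-.481,X[...,1]+.066)<.055)&(hs[...,1]>90)&(hs[...,0]<16)
    t=m&(abs(X[...,2]-np.percentile(X[m][:,2],90))<.004)
    P=X[t][:,:2]*1000
    print(np.percentile(X[m][:,2],90),cv2.minAreaRect(P.astype(np.float32)),t.sum(),np.percentile(P@EX,[1,99]),np.percentile(P@EY,[1,99]))
    m2=(X[...,2]>.09)&(X[...,2]<.11)&(np.hypot(X[...,0]-.481,X[...,1]+.066)<.06)&(hs[...,1]>90)&(hs[...,0]<16)
    print('front face b',np.median(X[m2][:,:2]@EY)*1000,m2.sum())
E
```

```text
side tray [ 441.4  511.6 -135.7   53.2  320. ]
0.12811020199834744 ((480.5248718261719, -68.05686950683594), (49.74501037597656, 79.00344848632812), 0.7947908639907837) 850 [452.78198012 500.80731992] [-124.84040369  -51.22862181]
front face b -124.24904073627707 333
```

View pics/side6.png

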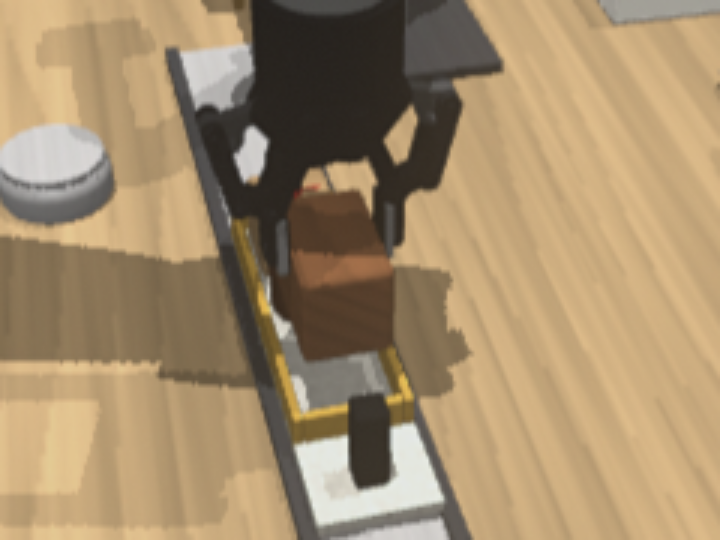

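Call:
step_arm --rows '[[[0, -0.1, 0, 0], [0, 0, -0.7, 0], [0, 0, -0.7, 0], [0, 0, -0.45, 0], [0, 0, -0.1, 0]]]'

```text
time_s: 17.8
ee_pos: [0.4831, -0.0685, 0.085]
orientation: [[-0.041, 0.999, 0.002], [0.999, 0.041, 0.001], [0.001, 0.002, -1.0]]
ft_force: [-11.1, 7.4, 29.9]
width: 0.597
```

Call:
step_arm --rows '[[[0, 0, 0, 0], [0, 0, -0.05, 0], [0, 0, 0, 0]]]'

```text
time_s: 18.1
ee_pos: [0.4831, -0.0685, 0.085]
orientation: [[-0.041, 0.999, 0.002], [0.999, 0.041, 0.001], [0.001, 0.002, -1.0]]
ft_force: [-11.4, 6.8, 24.2]
width: 0.595
```

```bash
python3 - <<'E' 2>/dev/null
from meas import *
q=eyes.capture('side');cv2.imwrite(f'pics/s7.png',cv2.resize(q['frame'][200:360,220:400],(720,640)[:2])[:600,:,::-1])
p=eyes.capture('top');cv2.imwrite(f'pics/t7.png',cv2.resize(p['frame'][200:360,220:420],(750,600))[...,::-1])
X=cloud(q);print(np.round(tray(q,X),1))
m=(abs(X[...,2]-.085)<.006)&(np.hypot(X[...,0]-.481,X[...,1]+.1)<.03)
print(np.median(X[m],0)); 
for y in range(-115,-60,5):
    s=(abs(X[...,1]*1000-y)<2.5)&(abs(X[...,0]-.481)<.02)&(X[...,2]>.05)&(X[...,2]<.1); print(y,s.sum(),np.round(np.median(X[s][:,2])*1000,1))
print(manip.observe()['ft_force'],manip.observe()['ft_torque'])
E
```

```text
[ 441.6  511.5 -146.6   -1.   252. ]
[ 0.48016092 -0.10667629  0.08741918]
-115 223 61.5
-110 255 79.1
-105 117 91.6
-100 43 93.9
-95 34 92.8
-90 38 91.8
-85 32 90.2
-80 39 89.0
-75 31 87.5
-70 31 86.3
-65 32 85.0
[-9.43149298  6.98623047 23.42908234] [ 0.6285041   1.87704496 -0.29122538]
```

View pics/s7.png

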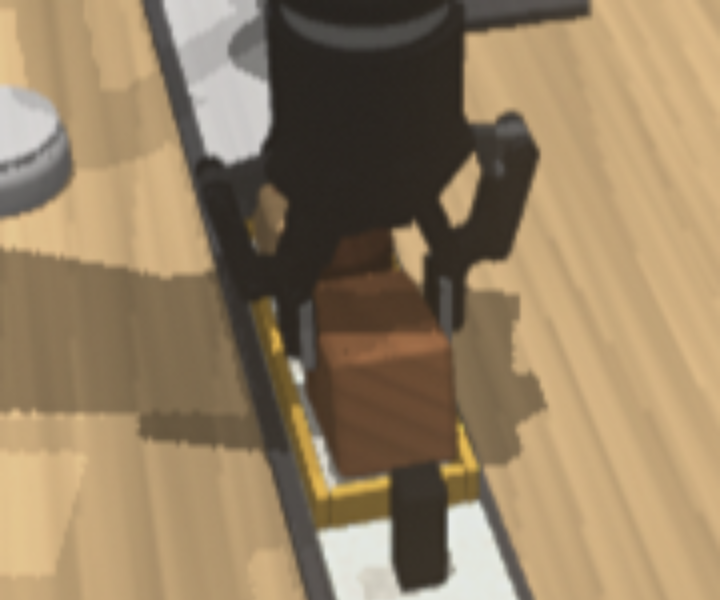

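View pics/t7.png

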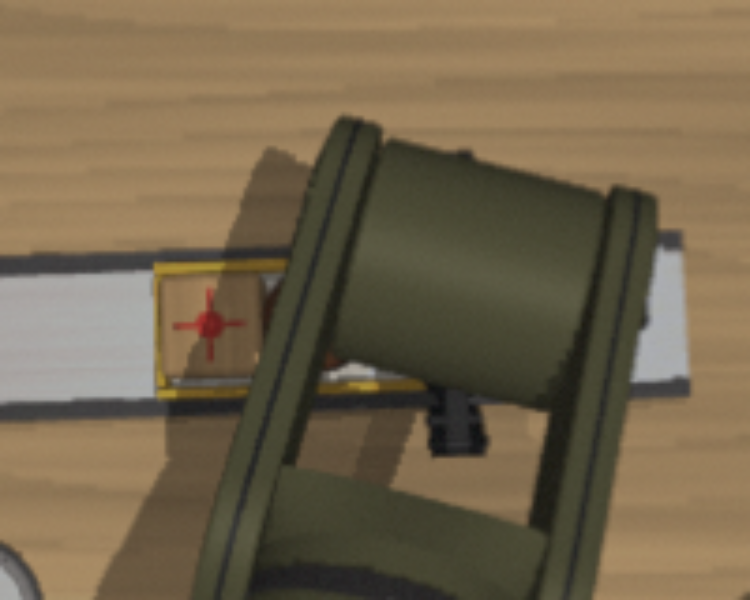

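The long block caught and tilted (rear high, front low), and the tray slid back about 11 mm. I'll lift it and look again.

Call:
step_arm --rows '[[[0, 0, 0.8, 0], [0, 0, 1, 0], [0, 0, 1, 0], [0, 0, 0.2, 0], [0, 0, 0, 0]]]'

```text
time_s: 18.7
ee_pos: [0.4819, -0.069, 0.1561]
orientation: [[-0.042, 0.999, 0.003], [0.999, 0.042, -0.001], [-0.001, 0.003, -1.0]]
ft_force: [-0.3, -0.6, -2.5]
width: 0.594
```

```bash
python3 - <<'E' 2>/dev/null
from meas import *
q=eyes.capture('side');cv2.imwrite(f'pics/s8.png',cv2.resize(q['frame'][180:330,220:400],(720,600))[...,::-1])
p=eyes.capture('top');Y=cloud(p);print('toptray',np.round(tray(p,Y),1))
X=cloud(q);print(np.round(tray(q,X),1))
for y in range(-115,-60,5):
    s=(abs(X[...,1]*1000-y)<2.5)&(abs(X[...,0]-.481)<.015)&(X[...,2]>.07)&(X[...,2]<.17); print(y,s.sum(),np.round(np.percentile(X[s][:,2],[2,50,98])*1000,1))
print(manip.observe()['ft_force'],manip.observe()['ee_pos'])
print('round',face(X,q,.478,-.003,.08,.04)); print('marked top',face(Y,p,.478,.045,.068,.035))
E
```

```text
toptray [444.6 514.2 -75.7  61.3 231. ]
[ 441.8  511.5 -146.8   56.1  383. ]
-115 207 [117.7 132.8 147.5]
-110 222 [137.8 151.9 163.1]
-105 80 [155.2 163.3 166.1]
-100 28 [163.4 164.6 165.8]
-95 25 [162.1 163.2 164.3]
-90 27 [161.2 162.1 163.2]
-85 27 [159.9 161.  162.2]
-80 22 [158.3 159.6 160.7]
-75 22 [157.3 158.1 159.4]
-70 29 [155.9 157.1 158.4]
-65 20 [154.8 155.7 156.5]
[-0.12787038 -0.31346897 -1.87480594] [ 0.48025252 -0.06866091  0.15360361]
round (((456.6205139160156, -5.470829010009766), (23.362926483154297, 5.47396993637085), 80.93120574951172), np.int64(30), np.float64(0.07833146487160597))
marked top (((478.8134460449219, 49.843318939208984), (51.99085235595703, 50.98020935058594), 1.0760083198547363), np.int64(653), np.float64(0.06746897856993272))
```

View pics/s8.png

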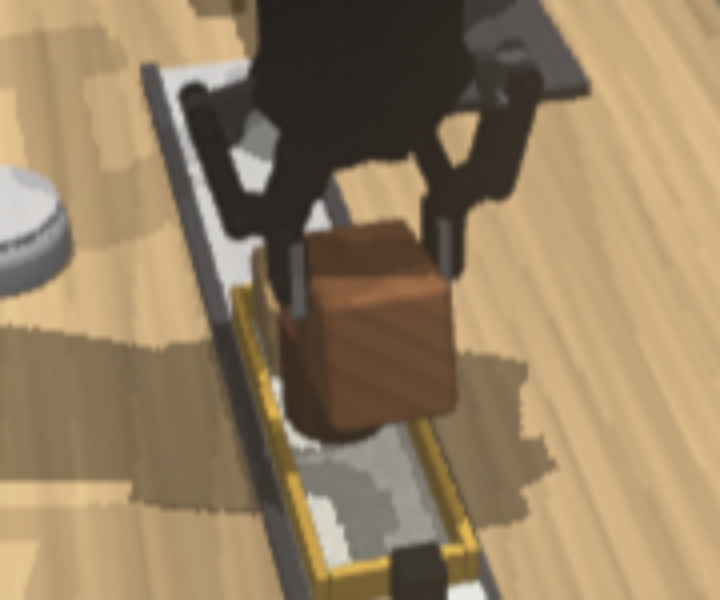

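Call:
step_arm --rows '[[[0.987, 0.53, 0, 0], [0.987, 0.53, 0, 0], [0.987, 0.53, 0, 0], [0.987, 0.53, 0, 0], [0.987, 0.53, 0, 0]]]'

```text
time_s: 19.3
ee_pos: [0.604, -0.0019, 0.1522]
orientation: [[-0.042, 0.999, -0.004], [0.999, 0.042, 0.0], [0.0, -0.004, -1.0]]
ft_force: [0.2, -0.5, -1.5]
width: 0.595
```

Call:
step_arm --rows '[[[0.987, 0.53, 0, 0], [0.987, 0.53, 0, 0], [0.987, 0.53, 0, 0], [0, 0, -0.9, 0], [0, 0, -0.8, 0]]]'

```text
time_s: 19.8
ee_pos: [0.6781, 0.0378, 0.1096]
orientation: [[-0.043, 0.999, -0.002], [0.999, 0.043, 0.0], [0.0, -0.002, -1.0]]
ft_force: [0.6, 0.4, -1.7]
width: 0.595
```

Call:
step_arm --rows '[[[0, 0, -0.6, 0], [0, 0, -0.4, 0], [0, 0, -0.3, 0], [0, 0, -0.2, 0], [0, 0, -0.1, 0]]]' --grip_force 20

```text
time_s: 20.3
ee_pos: [0.6784, 0.0371, 0.0724]
orientation: [[-0.042, 0.999, 0.001], [0.999, 0.042, -0.0], [-0.0, 0.001, -1.0]]
ft_force: [-0.5, 0.1, -1.3]
width: 0.598
```

Call:
step_arm --rows '[[[0, 0, -0.15, 0], [0, 0, -0.12, 0], [0, 0, -0.1, 0], [0, 0, -0.08, 0], [0, 0, 0, 0]]]'

```text
time_s: 20.8
ee_pos: [0.6789, 0.0368, 0.0647]
orientation: [[-0.042, 0.999, 0.0], [0.999, 0.042, -0.001], [-0.001, 0.0, -1.0]]
ft_force: [-6.6, -1.2, 12.2]
width: 0.596
```

```bash
python3 - <<'E' 2>/dev/null
from meas import *
q=eyes.capture('side');cv2.imwrite(f'pics/s9.png',cv2.resize(q['frame'][180:330,250:450],(800,600))[...,::-1])
X=cloud(q);print(np.round(tray(q,X),1))
for y in range(-15,90,7):
    s=(abs(X[...,1]*1000-y)<2.5)&(abs(X[...,0]-.678)<.01)&(X[...,2]>.04)&(X[...,2]<.1); print(y,s.sum(),np.round(np.percentile(X[s][:,2],[50])*1000,1))
print('round',face(X,q,.478,-.006,.08,.04)); print('marked ',face(X,q,.478,.045,.068,.035))
E
```

```text
[ 441.5  511.3 -146.4   57.1  433. ]
-15 1 [45.1]
-8 66 [48.1]
-1 61 [67.5]
6 13 [72.9]
13 10 [71.7]
20 10 [69.9]
27 9 [67.6]
34 12 [66.4]
41 10 [64.4]
48 14 [62.9]
55 11 [61.1]
62 10 [59.4]
69 7 [57.5]
```

View pics/s9.png

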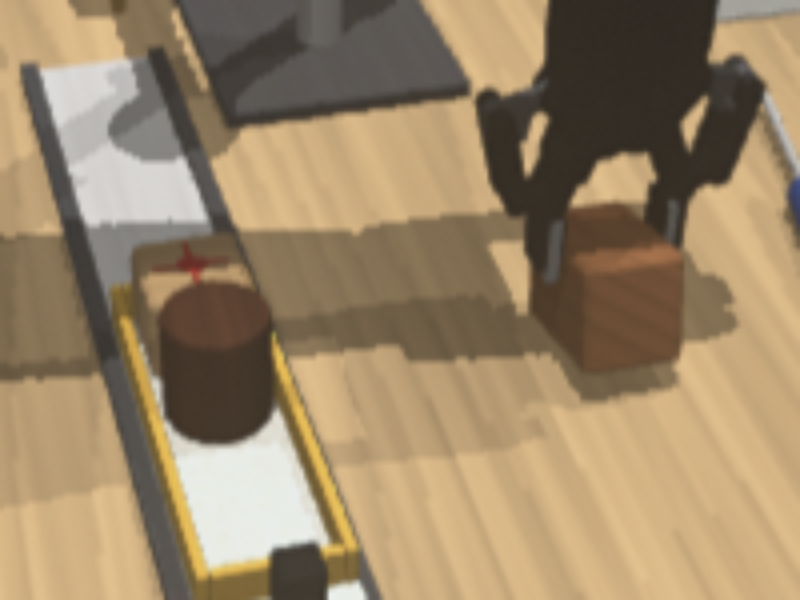

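Call:
step_arm --rows '[[[0, 0, -0.12, 0], [0, 0, -0.1, 0], [0, 0, 0, 0]]]'

```text
time_s: 21.15
ee_pos: [0.6814, 0.0358, 0.0634]
orientation: [[-0.042, 0.999, 0.006], [0.999, 0.042, -0.002], [-0.002, 0.006, -1.0]]
ft_force: [-9.1, -4.4, 24.0]
width: 0.596
```

Call:
step_arm --rows '[[[0, 0, 0, 0], [0, 0, 0, 0], [0, 0, 0, 0]]]' --jaw 60

```text
time_s: 21.45
ee_pos: [0.6781, 0.0373, 0.0554]
orientation: [[-0.042, 0.999, -0.0], [0.999, 0.042, 0.0], [0.0, -0.0, -1.0]]
ft_force: [-0.7, -0.4, -0.1]
width: 0.702
```

Call:
step_arm --rows '[[[0, 0, 0.4, 0], [0, 0, 1, 0], [0, 0, 1, 0], [0, 0, 1, 0], [0, 0, 0.6, 0]]]' --jaw 85

```text
time_s: 21.95
ee_pos: [0.6792, 0.0373, 0.1585]
orientation: [[-0.042, 0.999, 0.003], [0.999, 0.042, -0.0], [-0.0, 0.003, -1.0]]
ft_force: [-0.1, 0.1, 1.2]
width: 0.995
```

```bash
python3 - <<'E' 2>/dev/null
from meas import *
q=eyes.capture('side');save(q,'pics/s10.png')
X=cloud(q);print('tray',np.round(tray(q,X),1))
p=eyes.capture('top');Y=cloud(p);print('toptray',np.round(tray(p,Y),1))
print('long',face(X,q,.678,.035,.058,.055))
print('longtop',face(Y,p,.678,.035,.058,.055))
print('round',face(X,q,.478,-.006,.08,.04)); print('marked ',face(X,q,.478,.045,.068,.035))
print('round',face(Y,p,.478,-.006,.08,.04)); print('marked ',face(Y,p,.478,.045,.068,.035))
s=manip.observe();print(s['ee_pos'],s['time_s'])
E
```

```text
tray [ 442.   511.3 -146.    56.7  434. ]
toptray [ 444.5  514.3 -142.     6.7  481. ]
long (((680.671875, 22.652009963989258), (52.5497932434082, 80.93545532226562), 5.502696514129639), np.int64(656), np.float64(0.05717282019013381))
longtop (((685.0638427734375, -5.939640045166016), (19.50568389892578, 49.12699890136719), 89.37063598632812), np.int64(232), np.float64(0.057515380711043784))
round (((478.6669006347656, -5.080938339233398), (49.942466735839844, 48.71587371826172), 81.0801773071289), np.int64(414), np.float64(0.07917115087911702))
marked  (((475.8959655761719, 48.78522872924805), (51.393795013427734, 51.3123779296875), 2.642535924911499), np.int64(348), np.float64(0.06752992204707853))
round (((481.42572021484375, -3.0908565521240234), (49.750701904296875, 49.74972152709961), 89.78254699707031), np.int64(601), np.float64(0.07920062275023865))
marked  (((463.1495361328125, 20.418033599853516), (6.861088275909424, 0.0), 140.62562561035156), np.int64(2), np.float64(0.0684438397518537))
[0.67993984 0.03721123 0.15905098] 22.05
```

View pics/s10.png

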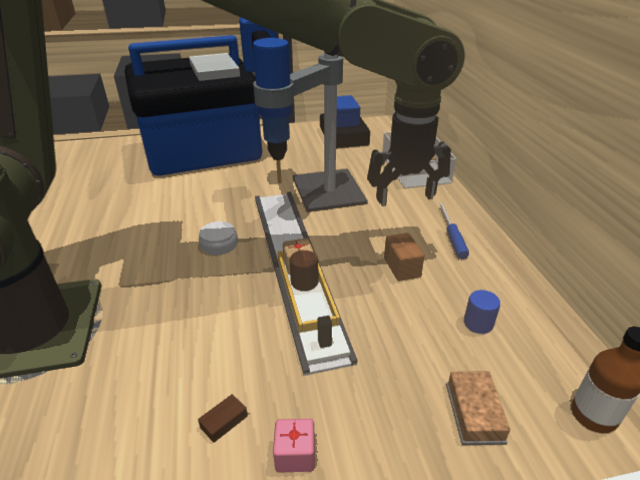

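Call:
step_arm --rows '[[[0.14, -0.52, 0, 0.35], [0, 0, -1, 0], [0, 0, -1, 0], [0, 0, -0.9, 0], [0, 0, -0.5, 0]]]'

```text
time_s: 22.55
ee_pos: [0.6792, 0.0243, 0.0661]
orientation: [[-0.09, 0.996, -0.006], [0.996, 0.09, 0.0], [0.001, -0.006, -1.0]]
ft_force: [0.5, 0.5, -0.2]
width: 0.997
```

Call:
step_arm --rows '[[[0, 0, -0.5, 0], [0, 0, -0.35, 0], [0, 0, 0, 0]]]'

```text
time_s: 22.85
ee_pos: [0.681, 0.0242, 0.0479]
orientation: [[-0.091, 0.996, -0.002], [0.996, 0.091, 0.0], [0.0, -0.002, -1.0]]
ft_force: [-0.2, -0.7, 0.5]
width: 0.999
```

Call:
step_arm --rows '[[[0, 0, 0, 0], [0, 0, 0, 0], [0, 0, 0, 0], [0, 0, 0, 0], [0, 0, 0, 0]]]' --jaw 40 --grip_force 100

```text
time_s: 23.35
ee_pos: [0.6831, 0.0241, 0.0514]
orientation: [[-0.091, 0.996, 0.003], [0.996, 0.091, -0.0], [-0.0, 0.003, -1.0]]
ft_force: [0.5, -0.1, 6.2]
width: 0.595
```

Call:
step_arm --rows '[[[0, 0, 0.2, 0], [0, 0, 0.4, 0], [0, 0, 0.8, 0], [0, 0, 1, 0], [0, 0, 0.8, 0]]]'

```text
time_s: 23.85
ee_pos: [0.6815, 0.0242, 0.1304]
orientation: [[-0.091, 0.996, -0.0], [0.996, 0.091, -0.0], [0.0, -0.0, -1.0]]
ft_force: [0.5, 0.8, -1.8]
width: 0.592
```

Call:
step_arm --rows '[[[0, 0, 0.6, 0], [0, 0, 0.4, 0], [0, 0, 0, 0]]]'

```text
time_s: 24.15
ee_pos: [0.6824, 0.0242, 0.156]
orientation: [[-0.091, 0.996, 0.003], [0.996, 0.091, -0.0], [-0.0, 0.003, -1.0]]
ft_force: [0.3, 0.2, -1.1]
width: 0.591
```

```bash
cat > tilt.py <<'E'
from meas import *
def tilt(q,x,y,zmin,zmax):
    X=cloud(q);m=(abs(X[...,0]-x)<.012)&(abs(X[...,1]-y)<.045)&(X[...,2]>zmin)&(X[...,2]<zmax)
    P=X[m];
    for b in np.arange(y-.042,y+.044,.007):
        s=abs(P[:,1]-b)<.0035; print(round(b*1000),s.sum(),np.round(np.percentile(P[s][:,2]*1000,[10,90]),1) if s.any() else '')
E
python3 - <<'E' 2>/dev/null
from tilt import *
s=manip.observe();print(s['ee_pos'],s['width'],s['time_s'])
q=eyes.capture('side');cv2.imwrite(f'pics/s11.png',cv2.resize(q['frame'][130:330,250:500],(750,600))[...,::-1]);z=s['ee_pos'][2]
tilt(q,.682,.024,z-.04,z+.04)
E
```

```text
[0.68240967 0.02418532 0.15602912] 0.5905297641087198 24.15
-18 229 [120.6 157.6]
-11 71 [126.  162.4]
-4 29 [160.9 163.1]
3 30 [161.4 163. ]
10 28 [160.9 163. ]
17 26 [161.1 163.3]
24 24 [160.6 162.6]
31 28 [160.8 163.2]
38 27 [161.1 163. ]
45 19 [161.4 162.9]
52 20 [161.1 163.1]
59 12 [160.8 162.8]
66 1 [160.2 160.2]
```

View pics/s11.png

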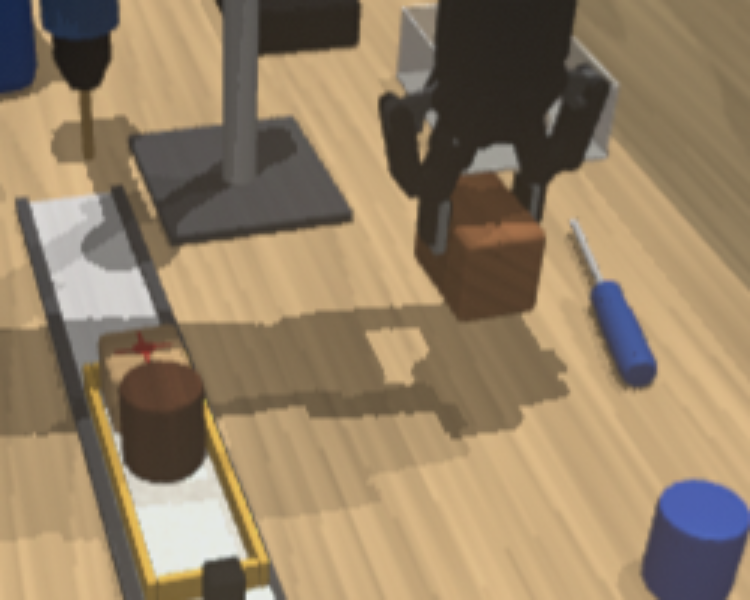

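Call:
step_arm --rows '[[[-0.6, -0.3, 0, 0], [-0.9, -0.44, 0, -0.06], [-0.9, -0.44, 0, -0.06], [-0.9, -0.44, 0, -0.06], [-0.9, -0.44, 0, -0.06]]]'

```text
time_s: 24.7
ee_pos: [0.5747, -0.0276, 0.1523]
orientation: [[-0.057, 0.998, -0.003], [0.998, 0.057, 0.0], [0.001, -0.003, -1.0]]
ft_force: [-0.1, -0.7, -1.4]
width: 0.593
```

Call:
step_arm --rows '[[[-0.9, -0.44, 0, -0.06], [-0.9, -0.44, 0, -0.06], [-0.9, -0.44, 0, 0], [-0.82, -0.4, 0, 0], [-0.3, -0.15, 0, 0]]]'

```text
time_s: 25.2
ee_pos: [0.4788, -0.0743, 0.1525]
orientation: [[-0.039, 0.999, -0.003], [0.999, 0.039, 0.001], [0.001, -0.003, -1.0]]
ft_force: [0.8, -0.1, -1.9]
width: 0.588
```

Call:
step_arm --rows '[[[0, 0, 0, 0]]]'

```text
time_s: 25.3
ee_pos: [0.4801, -0.0742, 0.1533]
orientation: [[-0.039, 0.999, -0.002], [0.999, 0.039, 0.001], [0.001, -0.001, -1.0]]
ft_force: [-0.5, -0.4, -1.7]
width: 0.592
```

```bash
python3 - <<'E' 2>/dev/null
from tilt import *
s=manip.observe();print(s['ee_pos'],s['width'],s['time_s'])
q=eyes.capture('side');cv2.imwrite(f'pics/s12.png',cv2.resize(q['frame'][180:330,220:400],(720,600))[...,::-1]);z=s['ee_pos'][2]
X=cloud(q);print(np.round(tray(q,X),1))
tilt(q,.481,-.0743,z-.04,z+.02)
m=(abs(X[...,0]-.481)<.02)&(X[...,2]>.112)&(X[...,2]<.15)&(X[...,1]<-.09)&(X[...,1]>-.13)
print('rear face b',np.percentile(X[m][:,:2]@EY*1000,[10,50,90]),m.sum())
t=(abs(X[...,2]-.160)<.006)&(X[...,1]<-.03)&(X[...,1]>-.13)&(abs(X[...,0]-.48)<.04)
print(cv2.minAreaRect(X[t][:,:2].astype(np.float32)*1000))
E
```

```text
[ 0.48011899 -0.07417767  0.15325343] 0.5916408074619002 25.3
[ 441.8  511.2 -146.5   56.1  384. ]
-116 325 [117.5 153.8]
-109 84 [125.9 160.1]
-102 43 [158.5 160.4]
-95 41 [158.3 160.5]
-88 41 [158.6 160.4]
-81 38 [158.4 160.3]
-74 38 [158.5 160.1]
-67 42 [158.6 160.3]
-60 38 [158.6 160.3]
-53 36 [158.7 160.1]
-46 36 [158.7 160.1]
-39 25 [158.4 159.9]
-32 0 
rear face b [-134.80468417 -133.44545797 -132.19155433] 478
((479.2815246582031, -78.58845520019531), (73.34629821777344, 83.69412994384766), 19.2968807220459)
```

View pics/s12.png

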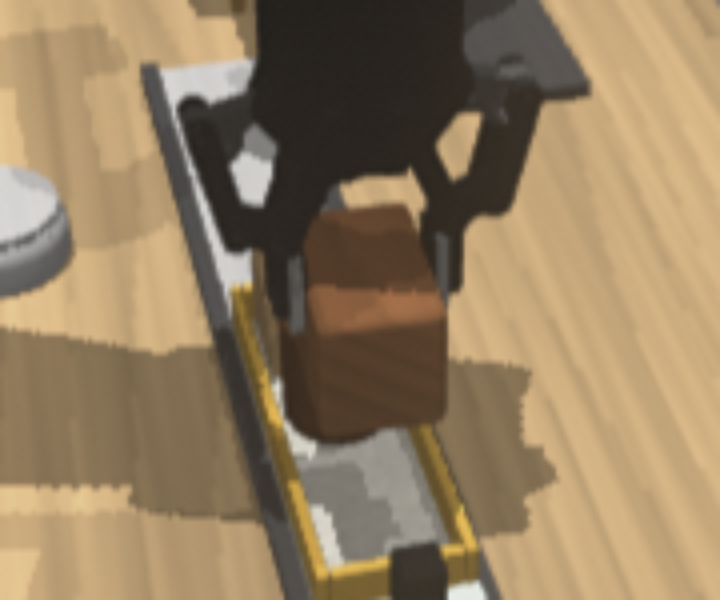

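Call:
step_arm --rows '[[[0, -0.05, -0.2, 0], [0, 0, -0.6, 0], [0, 0, -0.5, 0], [0, 0, -0.3, 0], [0, 0, 0, 0]]]'

```text
time_s: 25.85
ee_pos: [0.4799, -0.0748, 0.1118]
orientation: [[-0.041, 0.999, -0.004], [0.999, 0.041, 0.001], [0.001, -0.004, -1.0]]
ft_force: [-0.9, 0.3, -0.8]
width: 0.59
```

Call:
step_arm --rows '[[[0, 0, -0.3, 0], [0, 0, -0.3, 0], [0, 0, -0.2, 0], [0, 0, 0, 0]]]'

```text
time_s: 26.25
ee_pos: [0.4806, -0.0752, 0.0934]
orientation: [[-0.04, 0.999, -0.002], [0.999, 0.04, 0.0], [0.001, -0.002, -1.0]]
ft_force: [-0.1, -0.1, -1.8]
width: 0.588
```

Call:
step_arm --rows '[[[0, 0, -0.2, 0], [0, 0, -0.2, 0], [0, 0, 0, 0]]]'

```text
time_s: 26.55
ee_pos: [0.4807, -0.0752, 0.0835]
orientation: [[-0.04, 0.999, -0.001], [0.999, 0.04, 0.0], [0.0, -0.001, -1.0]]
ft_force: [0.5, -0.0, -1.0]
width: 0.59
```

Call:
step_arm --rows '[[[0, 0, -0.2, 0], [0, 0, -0.15, 0], [0, 0, 0, 0]]]'

```text
time_s: 26.85
ee_pos: [0.4807, -0.0752, 0.0748]
orientation: [[-0.04, 0.999, -0.001], [0.999, 0.04, 0.0], [0.0, -0.001, -1.0]]
ft_force: [-0.2, -0.7, -1.3]
width: 0.591
```

Call:
step_arm --rows '[[[0, 0, -0.08, 0], [0, 0, -0.06, 0], [0, 0, 0, 0]]]'

```text
time_s: 27.15
ee_pos: [0.4811, -0.0753, 0.0719]
orientation: [[-0.04, 0.999, -0.0], [0.999, 0.04, 0.0], [0.0, -0.0, -1.0]]
ft_force: [0.4, 0.3, -1.8]
width: 0.592
```

Call:
step_arm --rows '[[[0, 0, -0.05, 0], [0, 0, -0.04, 0], [0, 0, 0, 0]]]'

```text
time_s: 27.45
ee_pos: [0.4816, -0.0754, 0.0713]
orientation: [[-0.041, 0.999, -0.0], [0.999, 0.041, -0.0], [-0.0, -0.0, -1.0]]
ft_force: [-4.4, 1.3, 6.6]
width: 0.593
```

Call:
step_arm --rows '[[[0, 0, 0, 0], [0, 0, 0, 0], [0, 0, 0, 0]]]' --jaw 70 --grip_force 40

```text
time_s: 27.75
ee_pos: [0.4813, -0.0753, 0.0698]
orientation: [[-0.04, 0.999, 0.0], [0.999, 0.04, -0.0], [-0.0, 0.0, -1.0]]
ft_force: [-0.0, -0.8, 0.4]
width: 0.823
```

Call:
step_arm --rows '[[[0, 0, 0.3, 0], [0, 0, 0.7, 0], [0, 0, 1, 0], [0, 0, 1, 0], [0, 0, 0.6, 0]]]' --jaw 85

```text
time_s: 28.25
ee_pos: [0.4822, -0.0755, 0.1625]
orientation: [[-0.04, 0.999, 0.003], [0.999, 0.04, -0.001], [-0.001, 0.003, -1.0]]
ft_force: [0.5, -0.3, -0.0]
width: 0.999
```

Call:
step_arm --rows '[[[0.03, -0.9, 0, 0], [0.03, -0.9, 0, 0], [0.03, -0.9, 0, 0], [0.03, -0.7, 0, 0], [0, 0, 0, 0]]]'

```text
time_s: 28.75
ee_pos: [0.4842, -0.1618, 0.1599]
orientation: [[-0.038, 0.999, -0.0], [0.999, 0.038, -0.0], [-0.0, -0.0, -1.0]]
ft_force: [0.0, 0.4, -0.1]
width: 0.999
```

```bash
python3 - <<'E' 2>/dev/null
from tilt import *
s=manip.observe();print(s['ee_pos'],s['width'],s['time_s'])
q=eyes.capture('side');save(q,'pics/s13.png')
p=eyes.capture('top');save(p,'pics/t13.png')
for c,P in (('side',q),('top',p)):
    X=cloud(P);print(c,'tray',np.round(tray(P,X),1))
    print('handle',face(X,P,.487,-.159,.075,.025))
    print('marked',face(X,P,.478,.046,.068,.035)); print('round',face(X,P,.479,-.005,.08,.034)); print('long',face(X,P,.481,-.074,.078,.04))
    print('cross',cross(P,X,.068,.477,.047))
E
```

```text
[ 0.484176   -0.16184245  0.15989613] 0.9987360161552604 28.75
side tray [ 4.419e+02  5.113e+02 -1.470e+02 -3.000e-01  2.400e+02]
handle (((483.8272705078125, -160.29701232910156), (19.255435943603516, 20.37345314025879), 3.6464650630950928), np.int64(120), np.float64(0.07278751076673246))
marked (((463.8471374511719, 51.45623016357422), (34.5252799987793, 41.35663986206055), 18.04003143310547), np.int64(88), np.float64(0.06718587322313097))
round (((486.3851623535156, -13.116230010986328), (56.93130111694336, 29.062673568725586), 71.26246643066406), np.int64(130), np.float64(0.07828045041537018))
long (((481.06756591796875, -75.43012237548828), (76.69117736816406, 51.85426330566406), 89.92938232421875), np.int64(846), np.float64(0.07736826243442402))
cross (array([475.81621618,  63.0006848 ]), array([475.81621618,  63.0006848 ]), np.int64(1))
top tray [ 444.5  514.2 -142.9   61.2  580. ]
handle (((0.0, 0.0), (0.0, 0.0), 0.0), np.int64(0), np.float64(nan))
marked (((478.8967590332031, 46.554931640625), (51.89244079589844, 57.27789306640625), 2.2427308559417725), np.int64(733), np.float64(0.06724940341947261))
round (((482.8360900878906, -6.947700500488281), (49.35118865966797, 59.96894073486328), 26.767864227294922), np.int64(614), np.float64(0.07899770796651523))
long (((483.4136962890625, -74.81918334960938), (75.49967956542969, 49.82872009277344), 89.95838928222656), np.int64(1089), np.float64(0.07723803546914343))
cross (array([478.84101312,  49.4759724 ]), array([478.70351421,  50.29975085]), np.int64(69))
```

View pics/s13.png

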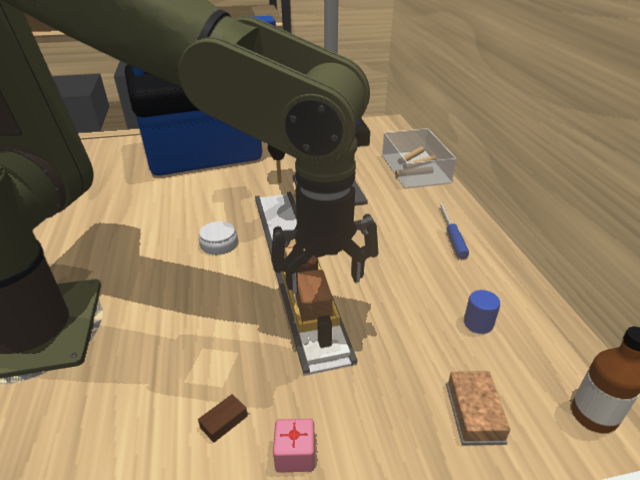

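View pics/t13.png

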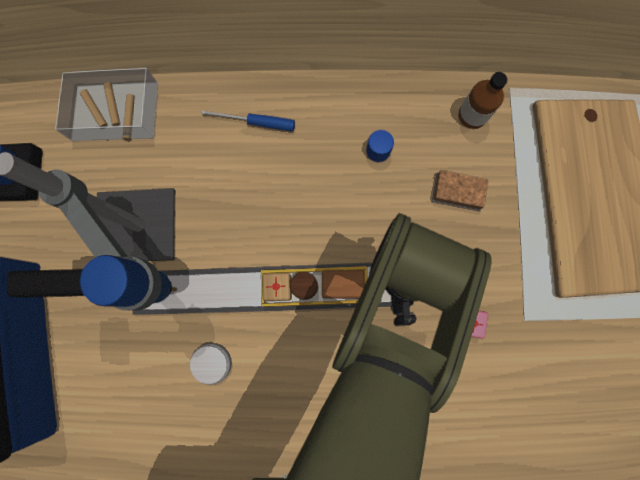

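Call:
step_arm --rows '[[[0.03, 0.06, -0.9, 0], [0, 0, -0.9, 0], [0, 0, -0.9, 0], [0, 0, -0.7, 0], [0, 0, -0.5, 0]]]'

```text
time_s: 29.35
ee_pos: [0.4842, -0.1576, 0.0608]
orientation: [[-0.041, 0.999, -0.002], [0.999, 0.041, 0.001], [0.001, -0.002, -1.0]]
ft_force: [-0.2, 0.3, -0.4]
width: 0.995
```

Call:
step_arm --rows '[[[0, 0, 0, 0], [0, 0, 0, 0], [0, 0, 0, 0], [0, 0, 0, 0], [0, 0, 0, 0]]]' --jaw 10

```text
time_s: 29.85
ee_pos: [0.4845, -0.1591, 0.0635]
orientation: [[-0.041, 0.999, -0.002], [0.999, 0.041, -0.001], [-0.0, -0.002, -1.0]]
ft_force: [-7.9, -0.3, 6.2]
width: 0.23
```

Call:
step_arm --rows '[[[0, 0, 0, 0], [0, 0, 0, 0], [0, 0, 0, 0]]]'

```text
time_s: 30.15
ee_pos: [0.4845, -0.1592, 0.0635]
orientation: [[-0.04, 0.999, -0.002], [0.999, 0.04, -0.0], [-0.0, -0.002, -1.0]]
ft_force: [-6.4, 1.3, 7.6]
width: 0.23
```

Call:
step_arm --rows '[[[-0.008, 0.2, 0, 0], [-0.016, 0.4, 0, 0], [-0.02, 0.5, 0, 0], [-0.02, 0.5, 0, 0], [-0.02, 0.5, 0, 0]]]'

```text
time_s: 30.65
ee_pos: [0.4825, -0.1071, 0.0635]
orientation: [[-0.041, 0.999, -0.001], [0.999, 0.041, -0.002], [-0.002, -0.001, -1.0]]
ft_force: [-5.4, -5.1, 5.5]
width: 0.227
```

Call:
step_arm --rows '[[[-0.02, 0.5, 0, 0], [-0.02, 0.5, 0, 0], [-0.02, 0.5, 0, 0], [-0.02, 0.5, 0, 0], [-0.02, 0.5, 0, 0]]]'

```text
time_s: 31.15
ee_pos: [0.48, -0.0444, 0.0635]
orientation: [[-0.041, 0.999, -0.001], [0.999, 0.041, -0.002], [-0.002, -0.002, -1.0]]
ft_force: [-6.1, -3.8, 6.8]
width: 0.226
```

Call:
step_arm --rows '[[[-0.02, 0.5, 0, 0], [-0.02, 0.5, 0, 0], [-0.02, 0.5, 0, 0], [-0.012, 0.3, 0, 0], [-0.008, 0.2, 0, 0]]]'

```text
time_s: 31.65
ee_pos: [0.478, 0.0059, 0.0635]
orientation: [[-0.041, 0.999, -0.002], [0.999, 0.041, -0.002], [-0.002, -0.002, -1.0]]
ft_force: [-6.3, -3.0, 7.0]
width: 0.231
```

Call:
step_arm --rows '[[[0, 0, 0, 0], [0, 0, 0, 0]]]'

```text
time_s: 31.85
ee_pos: [0.478, 0.0065, 0.0635]
orientation: [[-0.04, 0.999, -0.002], [0.999, 0.04, 0.001], [0.001, -0.002, -1.0]]
ft_force: [-6.4, 1.7, 8.0]
width: 0.228
```

```bash
python3 - <<'E' 2>/dev/null
from tilt import *
s=manip.observe();print(s['ee_pos'],s['width'],s['time_s'])
q=eyes.capture('side');save(q,'pics/s14.png')
p=eyes.capture('top');save(p,'pics/t14.png')
for P in (q,p):
    print([(np.round(r['location'],1).tolist(),round(r['score'],2)) for r in eyes.mark_of('mark',P)],[(np.round(r['location'],1).tolist(),round(r['score'],2)) for r in eyes.mark_of('bit_tip',P)])
    X=cloud(P);print('cross',cross(P,X,.068,.470,.215))
    print('marked',face(X,P,.470,.215,.068,.04))
cv2.imwrite('pics/c14.png',np.hstack([cv2.resize(q['frame'][150:230,240:330],(400,356)),cv2.resize(p['frame'][250:330,140:230],(400,356))])[...,::-1])
E
```

```text
[0.47797692 0.00651279 0.06353616] 0.22845290181573666 31.85
[([282.2, 200.0], 0.72), ([295.4, 433.2], 0.57)] []
cross None
marked (((451.07476806640625, 212.55374145507812), (50.42955017089844, 17.565828323364258), 83.71737670898438), np.int64(90), np.float64(0.06706341841802582))
[([472.3, 321.9], 0.86), ([188.8, 285.6], 0.66)] [([174.9, 288.6], 0.98)]
cross (array([471.35348702, 214.96999813]), array([471.82841054, 215.27012549]), np.int64(61))
marked (((471.6410217285156, 214.02317810058594), (51.11980056762695, 51.153133392333984), 0.6070282459259033), np.int64(695), np.float64(0.06727274479771517))
```

View pics/s14.png

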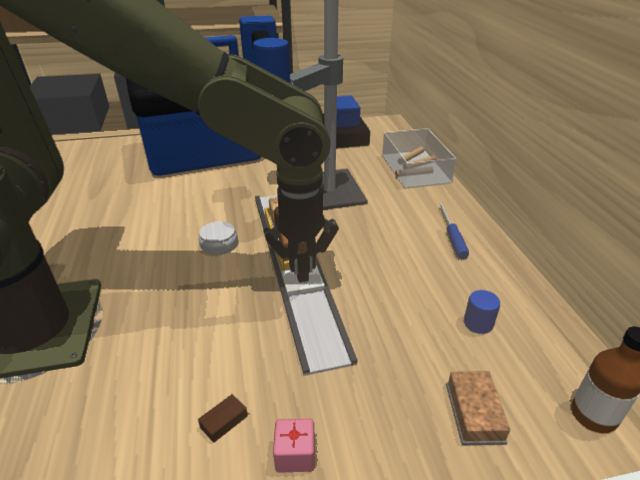

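View pics/c14.png

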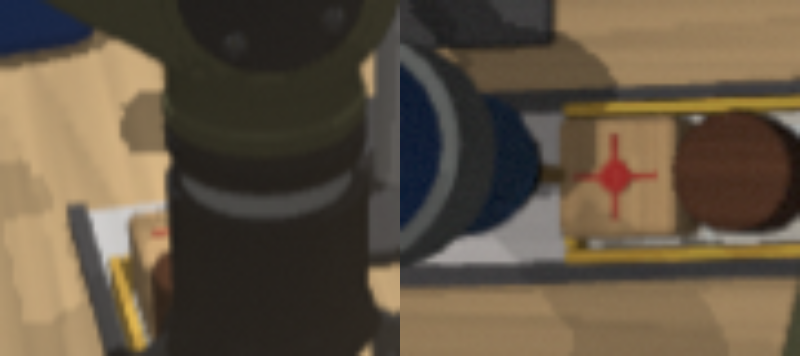

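```bash
python3 - <<'E' 2>/dev/null
from tilt import *
p=eyes.capture('top')
for uv in [(174.9,288.6),(177.8,289.3),(176.5,289),(178,289)]: print(uv,np.round(at_z(p,uv,.108)*1000,1))
b=cv2.imread('pics/top0.png')
cv2.imwrite('pics/c15.png',np.hstack([cv2.resize(b[270:310,150:195],(400,356),interpolation=cv2.INTER_NEAREST),cv2.resize(p['frame'][270:310,150:195],(400,356),interpolation=cv2.INTER_NEAREST)[...,::-1]]))
# predicted mask outlines of a bit of r4 from tip 108 at candidate centre
X=cloud(p)
for r in range(286,293): print(r,np.round(X[r,166:184,2]*1000).tolist())
for c in [(470.6,230.6),(470.6,228),(470.6,233)]:
    ang=np.linspace(0,2*np.pi,16)
    P=np.c_[c[0]+4*np.cos(ang),c[1]+4*np.sin(ang),np.full(16,108)]/1000
    o=proj(p,P);print(c,np.round([o[:,0].min(),o[:,0].max(),o[:,1].min(),o[:,1].max()],1))
E
```

```text
(174.9, 288.6) [471.3 227.3 108. ]
(177.8, 289.3) [470.1 221.9 108. ]
(176.5, 289) [470.6 224.3 108. ]
(178, 289) [470.6 221.5 108. ]
286 [229.0, 225.0, 223.0, 216.0, 212.0, 189.0, 6.0, 6.0, 5.0, 5.0, 67.0, 69.0, 67.0, 67.0, 69.0, 66.0, 72.0, 68.0]
287 [230.0, 226.0, 220.0, 214.0, 212.0, 189.0, 130.0, 125.0, 119.0, 6.0, 67.0, 69.0, 66.0, 67.0, 66.0, 67.0, 66.0, 67.0]
288 [229.0, 225.0, 221.0, 215.0, 212.0, 188.0, 134.0, 130.0, 124.0, 118.0, 113.0, 67.0, 69.0, 69.0, 68.0, 68.0, 67.0, 66.0]
289 [227.0, 223.0, 220.0, 212.0, 211.0, 188.0, 134.0, 130.0, 124.0, 120.0, 114.0, 108.0, 67.0, 67.0, 70.0, 65.0, 68.0, 66.0]
290 [224.0, 224.0, 216.0, 211.0, 192.0, 188.0, 135.0, 129.0, 125.0, 118.0, 112.0, 105.0, 67.0, 67.0, 69.0, 70.0, 68.0, 68.0]
291 [225.0, 224.0, 217.0, 212.0, 189.0, 184.0, 127.0, 126.0, 121.0, 115.0, 109.0, 67.0, 70.0, 66.0, 66.0, 65.0, 69.0, 65.0]
292 [224.0, 220.0, 217.0, 211.0, 187.0, 5.0, 5.0, 7.0, 4.0, 4.0, 67.0, 65.0, 68.0, 67.0, 69.0, 70.0, 70.0, 66.0]
(470.6, 230.6) [171.  175.3 286.7 291.1]
(470.6, 228) [172.4 176.7 286.7 291.1]
(470.6, 233) [169.7 174.  286.7 291.1]
```

View pics/c15.png

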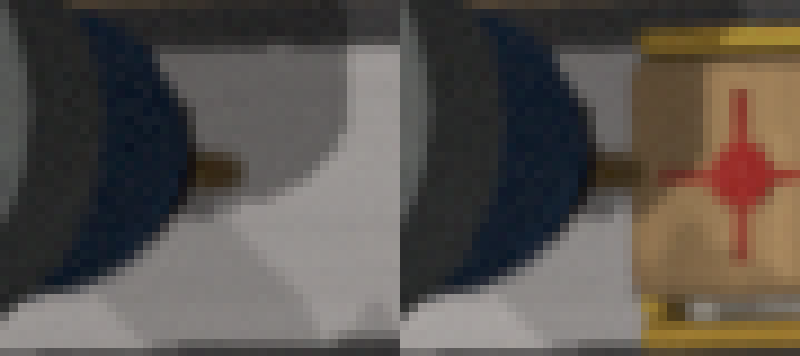

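Call:
step_arm --rows '[[[-0.008, 0.2, 0, 0], [-0.008, 0.2, 0, 0], [-0.004, 0.1, 0, 0], [0, 0, 0, 0], [0, 0, 0, 0]]]'

```text
time_s: 32.7
ee_pos: [0.4775, 0.0185, 0.0635]
orientation: [[-0.041, 0.999, -0.002], [0.999, 0.041, -0.0], [-0.0, -0.002, -1.0]]
ft_force: [-6.6, -1.1, 7.9]
width: 0.228
```

Call:
step_arm --rows '[[[0, 0, 0, 0], [0, 0, 0, 0], [0, 0, 0, 0]]]' --jaw 60

```text
time_s: 33.0
ee_pos: [0.4781, 0.0187, 0.0625]
orientation: [[-0.04, 0.999, 0.001], [0.999, 0.04, 0.0], [-0.0, 0.001, -1.0]]
ft_force: [-0.1, -0.4, 0.8]
width: 0.7
```

Call:
step_arm --rows '[[[0, 0, 0.4, 0], [0, 0, 0.8, 0], [0, 0, 1, 0], [0, -0.5, 0.6, 0], [0, -1, 0, 0]]]'

```text
time_s: 33.5
ee_pos: [0.4801, -0.0186, 0.1362]
orientation: [[-0.043, 0.999, 0.007], [0.999, 0.043, -0.001], [-0.001, 0.007, -1.0]]
ft_force: [0.3, 0.1, -0.1]
width: 0.702
```

Call:
step_arm --rows '[[[0, -1, 0, 0], [0, -1, 0, 0], [0, -1, 0, 0], [0, -1, 0, 0], [0, -1, 0, 0]]]'

```text
time_s: 34.0
ee_pos: [0.478, -0.145, 0.1332]
orientation: [[-0.04, 0.999, 0.001], [0.999, 0.04, -0.0], [-0.0, 0.001, -1.0]]
ft_force: [-0.5, 1.2, 0.4]
width: 0.701
```

Call:
step_arm --rows '[[[0.5, -1, 0, 0], [0.5, -1, 0, 0], [0.5, -1, 0, 0], [0.5, -0.5, 0, 0], [0, 0, 0, 0]]]'

```text
time_s: 34.5
ee_pos: [0.5291, -0.2331, 0.1333]
orientation: [[-0.039, 0.999, 0.001], [0.999, 0.039, -0.001], [-0.001, 0.001, -1.0]]
ft_force: [0.3, 0.8, -0.5]
width: 0.703
```

```bash
cat > fin.py <<'E'
from tilt import *
import sys
n=sys.argv[1]
s=manip.observe();print(s['ee_pos'],s['time_s'])
q=eyes.capture('side');save(q,f'pics/s{n}.png')
p=eyes.capture('top')
for nm,P in (('side',q),('top',p)):
    X=cloud(P);print(nm,'cross',cross(P,X,.068,.470,.228))
    print('marked',face(X,P,.470,.228,.068,.045))
    print('handle',face(X,P,.478,.02,.075,.03))
    m=(X[...,2]>.1)&(X[...,2]<.16)&(np.hypot(X[...,0]-.47,X[...,1]-.227)<.012)
    B=X[m];print('bit surf',len(B),np.round(np.median(B,0)*1000,1))
cv2.imwrite(f'pics/c{n}.png',np.hstack([cv2.resize(q['frame'][150:230,240:330],(400,356),interpolation=cv2.INTER_NEAREST),cv2.resize(p['frame'][265:315,145:201],(400,356),interpolation=cv2.INTER_NEAREST)])[...,::-1])
E
python3 fin.py 16 2>/dev/null
```

```text
[ 0.52910304 -0.23308708  0.13331605] 34.5
side cross (array([468.91221941, 226.30383132]), array([468.4675898, 224.6915631]), np.int64(15))
marked (((468.5909423828125, 227.13626098632812), (54.00625991821289, 49.66618728637695), 6.6726393699646), np.int64(215), np.float64(0.06722513990907053))
handle (((476.5264587402344, 18.169719696044922), (20.690839767456055, 19.61564826965332), 88.63998413085938), np.int64(85), np.float64(0.07364364272490753))
bit surf 63 [468.  224.4 129. ]
top cross (array([471.28880981, 222.69060114]), array([471.6543713 , 225.93771735]), np.int64(55))
marked (((471.2928466796875, 225.982666015625), (51.319915771484375, 50.593170166015625), 1.607352614402771), np.int64(639), np.float64(0.06736858118486966))
handle (((478.763671875, 20.173507690429688), (18.560888290405273, 18.734966278076172), 0.6590065360069275), np.int64(114), np.float64(0.07388534591345775))
bit surf 25 [469.6 224.  121.8]
```

View pics/c16.png

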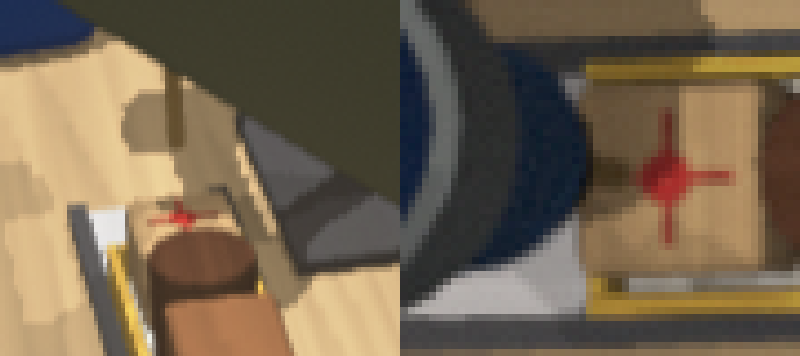

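View pics/s16.png

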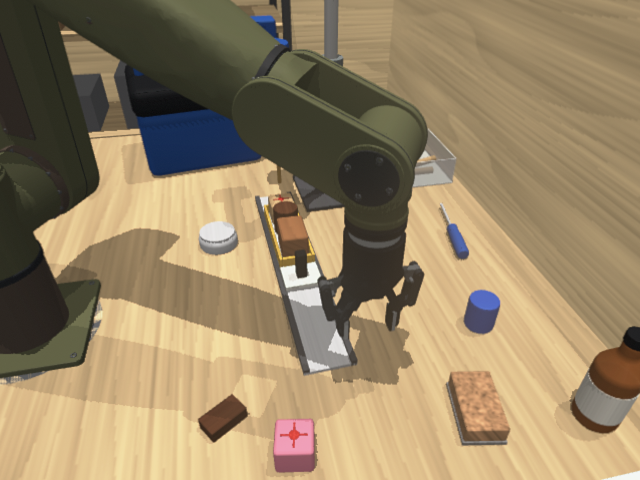

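```bash
cat > fin2.py <<'E'
from tilt import *
import sys
def red(P,box):
    u0,u1,v0,v1=box;I=P['frame'][v0:v1,u0:u1].astype(float)
    w=np.clip(I[...,0]-1.0*np.maximum(I[...,1],I[...,2])-60,0,None)
    R=I[...,0]/(I.sum(-1)+1); 
    return I,R
for nm,box in (('side',(270,296,190,208)),('top',(172,194,278,302))):
    P=eyes.capture(nm);I,R=red(P,box)
    print(nm);print((R*100).astype(int))
    m=R>.5
    cols=m.sum(0);rows=m.sum(1);print(cols,rows)
    for tag,uv in (('peak',(box[0]+np.average(np.arange(len(cols)),weights=cols**2),box[2]+np.average(np.arange(len(rows)),weights=rows**2))),('bars',(box[0]+cols.argmax(),box[2]+rows.argmax()))):
        print(tag,np.round(uv,2),np.round(at_z(P,uv,.068)*1000,1))
    for c in [(468.4,226),(468.4,228),(470.5,227),(470.5,229)]: print(c,'proj mark',np.round(proj(P,[[c[0]/1000,c[1]/1000,.068]]),1))
print(manip.observe()['time_s'])
E
python3 fin2.py
```

```text
side
[[39 39 39 39 39 39 39 39 39 39 40 40 40 40 40 40 40 40 40 40 40 40 40 40
  40 40]
 [39 39 39 39 39 39 39 39 39 39 39 40 40 40 40 40 40 39 39 39 39 40 40 40
  40 40]
 [39 39 39 39 39 39 39 39 39 39 39 40 40 40 40 40 40 39 39 38 37 39 40 40
  40 40]
 [39 39 39 39 39 39 39 40 40 40 40 40 40 40 40 40 40 40 40 40 38 38 40 40
  40 40]
 [40 40 40 40 40 40 40 40 40 43 42 40 40 41 41 41 41 41 41 41 40 38 39 40
  40 40]
 [41 41 41 41 41 41 41 40 41 49 48 41 40 41 41 41 41 41 41 41 41 39 38 40
  40 40]
 [41 41 41 41 41 41 41 40 41 46 52 43 42 41 41 41 41 41 41 41 41 40 38 40
  40 40]
 [41 41 41 41 41 41 41 41 47 51 58 51 49 46 44 44 45 45 45 42 41 41 38 39
  40 40]
 [41 41 41 41 43 43 45 45 54 62 62 62 60 55 48 45 44 44 43 42 41 41 40 38
  40 40]
 [41 41 41 44 47 47 48 47 54 59 61 63 61 51 43 41 41 41 41 41 40 41 41 38
  39 40]
 [41 41 41 43 44 43 43 42 42 45 49 56 53 45 42 42 41 41 41 41 41 41 41 40
  39 40]
 [41 41 41 41 41 40 40 40 40 41 43 50 49 43 43 43 43 43 42 42 42 41 41 40
  40 40]
 [41 41 41 41 41 40 40 41 41 43 44 46 46 45 46 46 46 45 45 45 45 43 42 41
  42 39]
 [41 41 41 41 41
[... 2063 characters left out ...]
2 41 45 54 44 41 42 41 41 42 42 42 42 42 42]
 [42 41 42 41 42 42 42 41 42 45 53 44 41 42 42 41 42 41 42 42 42 41]
 [41 41 42 41 42 42 42 42 42 43 46 43 42 42 42 42 42 42 42 42 42 42]
 [42 41 42 41 42 42 42 42 41 42 42 42 41 42 42 42 41 41 42 42 42 42]
 [42 42 42 42 42 41 42 42 42 42 42 42 41 42 42 42 42 42 42 41 42 42]]
[ 0  0  0  0  0  0  2  4  6  8 18  6  5  2  1  1  1  1  1  0  0  0] [ 0  0  0  1  1  1  1  1  2  5  6 13  8  6  4  2  1  1  1  1  1  0  0  0]
peak [181.86 289.29] [471.6 226.8  68. ]
bars [182 289] [472.2 226.6  68. ]
(468.4, 226) proj mark [[182.2 291. ]]
(468.4, 228) proj mark [[181.2 291. ]]
(470.5, 227) proj mark [[181.8 289.9]]
(470.5, 229) proj mark [[180.7 289.9]]
34.7
```

```bash
python3 - <<'E' 2>/dev/null
from tilt import *
q=eyes.capture('side');p=eyes.capture('top')
print([(np.round(r['location'],1),r['score'],np.round(at_z(q,r['location'],.108)*1000,1)) for r in eyes.mark_of('bit_tip',q)])
print([(np.round(r['location'],1),r['score'],np.round(at_z(q,r['location'],.068)*1000,1)) for r in eyes.mark_of('mark',q)])
print([(np.round(r['location'],1),r['score'],np.round(at_z(p,r['location'],.108)*1000,1)) for r in eyes.mark_of('bit_tip',p)])
print([(np.round(r['location'],1),r['score'],np.round(at_z(p,r['location'],.068)*1000,1)) for r in eyes.mark_of('mark',p)])
for nm,P in (('s',q),('t',p)):
    X=cloud(P)
    m=(X[...,2]>.104)&(X[...,2]<.16)&(np.hypot(X[...,0]-.47,X[...,1]-.227)<.012);B=X[m][:,:2]*1000
    from scipy.optimize import least_squares
    f=least_squares(lambda c:np.hypot(B[:,0]-c[0],B[:,1]-c[1])-4,[470,228],loss='soft_l1');print('bit fit',f.x,len(B))
    print('long',face(X,P,.474,.104,.078,.045),'round',face(X,P,.472,.174,.08,.03))
save(p,'pics/t17.png')
E
```

```text
[(array([280.3, 178.8]), 0.76, array([472.4, 238.6, 108. ]))]
[(array([295.8, 433.6]), 0.7, array([ 408.8, -339.1,   68. ])), (array([281.5, 199.5]), 0.68, array([470.2, 219.7,  68. ]))]
[(array([175.1, 289.5]), 0.68, array([469.7, 226.9, 108. ]))]
[(array([183.2, 288.5]), 0.79, array([473.2, 224.3,  68. ]))]
bit fit [468.79608169 226.72269498] 61
long (((473.87152099609375, 103.90513610839844), (88.46733093261719, 51.55482482910156), 89.68038177490234), np.int64(609), np.float64(0.07722860762359762)) round (((471.280517578125, 171.4742431640625), (49.24753189086914, 49.34868240356445), 54.566162109375), np.int64(278), np.float64(0.07888083490668057))
bit fit [470.03656739 227.32221738] 25
long (((475.6451721191406, 105.57681274414062), (50.10748291015625, 86.45671844482422), 0.34043005108833313), np.int64(1164), np.float64(0.07731964043315015)) round (((473.2514953613281, 174.26512145996094), (50.14585494995117, 49.648223876953125), 1.4689334630966187), np.int64(587), np.float64(0.0792590076573031))
```

View pics/t17.png

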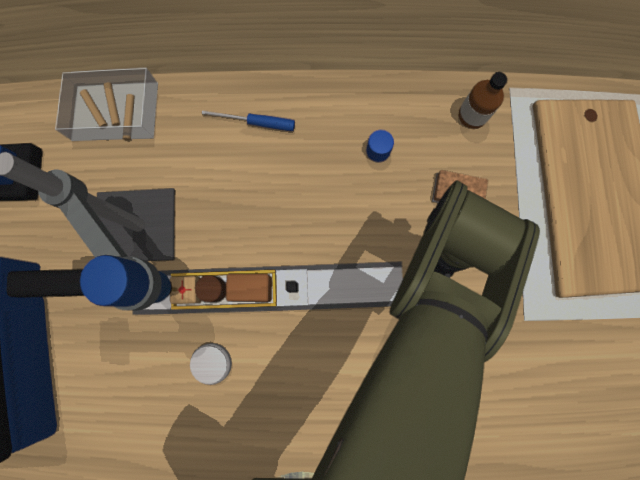

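```bash
python3 -c "
from cell import manip
print(manip.finish_job())"
```

```text
the job is handed in; nothing more can be done
None
```

The three blanks are packed flat in the tray, with the marked blank cross up at the drill end. I then slid the tray by its handle until the cross sat under the bit, let go and moved the arm clear. I handed the job in at about 35 s.

- **One slip on the way:** the long blank tilted in the grip at its first placing and pushed the tray back about 11 mm. I set it flat on the bench, gripped it again more firmly, and the second placing went in flat.
- **Packing check:** the tops of the marked, round and long blanks measured about 67, 79 and 77 mm above the bench. Flat on the tray floor they should be 68, 80 and 78 mm, so all three are seated.
- **Alignment check:** in the top camera the cross is at about (471.5, 226.8) mm and the bit axis at (470.0, 227.3). In the side camera they are at about (468.9, 225–226) and (468.8, 226.7). The offset is therefore about 1 to 1.5 mm or less.
- **Where the checks disagreed:**
    - The two cameras' absolute positions differ by up to 3 mm, so I compared the cross and bit within one picture each time.
    - The networks' own points for the bit tip and the cross disagreed with this. In the side view they were about 19 mm apart along the track, and in the top view about 4 mm. I set them aside as unreliable.
- **Other objects:** I did not touch the wax tin, sanding block, offcut or the look-alikes, and kept the arm clear of the drill. I did not re-measure their positions at the end.

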